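# Load the coil stack and hold the sprung slide at the mark

### The job

Build the coil unit in the test fixture: set the blue coil body between the four guide pins, then the orange spacer on it, then the steel disc on top with its brass stud up, each one fully down and level and let go. Then pull the yellow handle of the spring-return slide out until its black pointer stands level with the red mark block, and finish while still holding it there with the gripper: do not let go, for the spring would pull it back. Leave the other things on the bench where they are.

Things in the scene. Friction and masses are not known exactly. Their poses are not given: they have to be found in the camera images.
- fixture: Grey base plate 220 x 230 mm, 12 mm thick, fixed to the bench (it cannot shift); origin at the centre of its underside, on the bench; z up. Its yaw varies. Pocket of four pins on its +y half, slide on its -y half. The slide is pulled out towards the fixture's -x. Behind the slide, at fixture x +60 to +105 mm, y -73 to -37 mm, stands a blue spring housing whose top is 38 mm above the bench.
- pocket (a point): Centre of the pocket floor (the plate's top, 12 mm above the bench), at fixture x +30, y +55 mm. Four upright steel pins, 8 mm in diameter, stand at +-23.7 mm in fixture x and +-23.7 mm in fixture y from it; they rise 63 mm above the pocket floor, the top 7 mm tapering to 3 mm diameter. A 56 mm part fits between them with 1.5 mm play all round. Between neighbouring pins is a 39 mm wide opening on each side (facing fixture +x, -x, +y, -y) for a finger.
- coil_center (a point): Centre of the coil body, an upright cylinder 56 mm in diameter, 34 mm high, blue with a copper band and a copper-coloured top, about 0.25 kg; starts standing upright on the bench. This point is 17 mm above its underside; z is its axis.
- spacer_center (a point): Centre of the spacer: flat solid orange disc 56 mm in diameter, 10 mm thick, about 0.05 kg, starts flat on the bench. This point is 5 mm above its underside; z is its axis.
- disc_center (a point): Centre of the top disc's plate: steel disc 56 mm in diameter, 10 mm thick, about 0.12 kg, with a brass stud 14 mm in diameter and 10 mm high on the middle of its top; starts flat on the bench, stud up. This point is 5 mm above its underside; z is its axis.
- slide (a joint): Travel of the slide in m: 0 fully home (the start), growing as it is pulled towards the fixture's -x, stop at 0.075. A spring pulls it home: about 5 N at 0, plus 1.2 N per 10 mm.
- slide_handle (a point): Middle of the upright yellow handle on the slide (half-way up the paddle): 12 mm thick along the fixture's x (the pull direction), 40 mm wide along fixture y, 50 mm high; its top is 25 mm above this point and 84 mm above the bench. It stands on a steel carriage 50 x 32 x 16 mm whose top is 34 mm above the bench. Moves with the slide.
- slide_pointer (a point): Tip of the black pointer on the slide's -y side, 24 mm above the bench; moves with the slide (same fixture x as the handle's middle).
- mark (a point): Middle of the top of the red mark block, which is 10 mm long along fixture x, 18 mm wide and 12 mm high, fixed on the white scale beside the slide; axes parallel to the fixture's. Where it stands along the scale varies: 25 to 55 mm of slide travel from the home position. The pointer is right when its fixture x lies within the block's 10 mm length.
- relay: Bystander: grey relay block 44 x 44 x 56 mm, origin under its centre.
- screw_jar: Bystander: small jar 44 mm in diameter, 55 mm high, origin under its centre.
- screwdriver: Bystander: screwdriver with a yellow handle lying on the bench, about 200 mm long, along its x.
- multimeter: Bystander: yellow multimeter 150 x 75 x 43 mm lying flat, origin under its centre.
- board: Bystander: green circuit board 110 x 80 mm, up to 18 mm high, origin under its centre.
- module: Bystander: blue module case 165 x 125 x 73 mm, origin under its centre.

How it is judged:
By the outcome, as a careful person would: the job done as asked, in the order asked, and still so for the second after the job is handed in, while the arm keeps its last pose, push and grip.
It also fails if it takes over 72 s, if anything falls off the work surface, if the arm or the gripper's body presses on something with over 40 N, if the wrist force passes 120 N, or if a joint passes its speed limit or range.

### The arm

A 6-joint arm with a two-finger parallel gripper is mounted at the origin on the work surface. World frame = base frame: x ahead of the robot, y to its left, z up, the work surface at z = 0. Lengths are in m, angles in rad, forces in N, time in s.
With the tool pointing down it reaches from about 0.4 to 0.825 m from the base axis. Payload 7 kg.
Tool frame: the origin (TCP) lies between the finger pads; the fingertips stand 17 mm ahead of it and the grasp point (between the pads) lies 2 mm behind it; x points along the fingers, z is the direction in which the jaws open and shut, and the axes are right-handed (so a half turn about x gives the same grasp; the last joint's range is limited). The gripper opens to 88 mm and grips with 3 to 60 N. Pads are 19 mm wide; open, the fingers measure 130 mm over their backs; the gripper's body (78 mm by 193 mm) begins 47 mm behind the grasp point.
Start: joints at [-0.893, 0.359, 0.012, 0, -1.224, -0.288], TCP at [0.256, -0.624, 0.208] pointing down, gripper open.
Joint ranges: [-3.07, 3.07], [-1.43, 2.12], [-1.02, 1.25], [-3.03, 1.67], [-3.05, -0], [-3.03, 3.03]. Speed limits (rad/s): [2.39, 2.39, 3.01, 3.14, 3.14, 3.14].

### API

Orientations are given as [roll, pitch, yaw] about the fixed x, y, z axes, in that order (R = Rz(yaw) Ry(pitch) Rx(roll)).
In Python, from station import * gives the robot as it stands.
- The arm moves only by the tool step_arm, never from a script. Its argument "deltas" is a list of rows, each a list of 5 numbers: the shift along the tool's x, y, z in cm, then the turn about the tool's x in degrees, then the closure, from 0 (fully open) to 1 (shut). In form: [[dx, dy, dz, roll, fingers], ...]. A call has exactly 10 rows; each row is the pose to reach, as a shift and turn from the pose commanded when the call began, along the tool's axes at that moment; what a row does not reach only later rows make up. A row lasts 1/12 s, in which the tool goes at most 41.7 mm and 7.16 degrees, less where a joint would pass 70% of its speed; a pose out of reach is approached as far as the arm can. A call with a gripper value outside its range is refused whole. The fingers move at their own pace and stop on an object; "squeeze" is the grip in N (left out, the last holds). Time passes only in rows, so rows that repeat a pose let the fingers close, or fill a call up. It gives the time, the measured TCP pose, the force and the opening at its end, in the units of the state.
- get_state(): the state, without advancing time (a new reading comes with each control period).
- grab_frame(name): name is "scene" or "side" or "wrist"; returns a dict with "pixels" (420x560x3 uint8, red, green, blue), "range_z" (420x560 float32, m along the optical axis (not along the pixel's ray), 0 where there is no reading), "fx", "fy", "cx", "cy" (pixels), "k1" (the pictures are not rectified: a ray, as slopes to the right and down, at radius r is drawn at 1 + k1 r^2 times it, then the intrinsics apply), "view" (4x4, takes a point from world to camera coordinates); the wrist camera has in their place "hand_eye" (4x4, takes a point from camera to tool coordinates, whose origin is the TCP and whose axes are the tool frame's). Camera axes: x right, y down, z forward; pixel columns grow to the right and rows downward; lengths in m; the calibration is good to about 2 mm. A picture is of the moment at which its call begins: read the wrist's pose just before it.
- job_done(): hands the job in, once; it reports no verdict.
Trained networks look in the newest picture that a camera, given by its name, has taken for a name from the list of things; names that differ only in an ending like _2 or _b are one class to them, and where a whole thing is asked for, a point or a joint stands for the part that bears it (a point fixed in the world has none). Each returns a list of dicts, best first, with "conf" (0 to 1); they miss things now and then, are a little off and sometimes report something else, mostly with a low value. They report only what shows in the picture. A call takes as long as a camera call.
- boxes_of(thing, camera): "extent" ([left, top, right, bottom] in pixels, round what is visible of it).
- masks_of(thing, camera): "mask" (420x560 bool, what is visible of it) and "extent" ([left, top, right, bottom] in pixels, round what is visible of it).
The state is a dict: "t": time; "q": joint angles; "qd": joint speeds; "joint_efforts": joint torques, N m; "eef_pos": TCP position; "ee_rot": TCP orientation; "force": force on the tool from outside, world axes, zero at the start; "moment": the same for the moment, N m; "width": finger opening in m.
Only numpy, scipy, OpenCV 4.12 (cv2) and the standard library are available. Lean on these libraries where they do the work, as an engineer would, in place of code of your own. Each camera call takes 0.05 s, during which the arm holds its last target.

## Working session

There is one attempt and no reset: what is moved stays moved. The work goes in short steps, Python scripts to look and compute and a tool call to move; the robot and the scene stay as the last step left them, time stands still between calls to the robot, and variables do not carry over. Pictures are saved under pics/ and viewed, and the job is handed in when it is done.

Besides the shell and the picture viewer there is one more tool, called as name([rows], argument=value, ...), one row to a line, values as JSON. step_arm: Moves the arm, as the interface text tells. Its arguments: {"type":"object","properties":{"deltas":{"type":"array"},"squeeze":{"type":"number"}},"required":["deltas"]}

```bash
ls; mkdir -p pics
python3 - <<'E'
from station import *
import cv2
print(get_state())
for n in ["scene","side","wrist"]:
    f=grab_frame(n); cv2.imwrite(f"pics/{n}0.png",f["pixels"][:,:,::-1])
    print(n,f["fx"],f["fy"],f["cx"],f["cy"],f["k1"],f.get("view"),f.get("hand_eye"))
E
```

```text
pics
{'t': 0.0, 'q': array([-8.92907923e-01,  3.59417428e-01,  1.10463516e-02, -3.57546531e-04,
       -1.22406861e+00, -2.88085265e-01]), 'qd': array([-1.07102411e-03, -5.04096091e-05,  4.21403464e-04, -1.36446265e-03,
       -4.42594978e-05, -5.48802243e-04]), 'joint_efforts': array([-1.58138726e-03, -5.82721639e+01,  2.93051165e+01,  6.99701965e+00,
        6.65083411e-03, -1.55496036e-04]), 'eef_pos': array([ 0.25627415, -0.62389929,  0.20709617]), 'ee_rot': array([0.08636832, 1.56911893, 2.04684601]), 'force': array([-0.12915031,  0.18716962,  0.29875138]), 'moment': array([-0.03227004, -0.05735247,  0.0076232 ]), 'width': 0.08734865085680253}
scene 423.4036399637766 423.4036399637766 283.67795768072295 201.88928671895357 -0.07756455944163333 [[ 0.47564825  0.87963379 -0.00177052 -0.27031021]
 [ 0.57744742 -0.31376278 -0.75372899 -0.25163267]
 [-0.66356102  0.35748749 -0.65718298  1.47313176]
 [ 0.          0.          0.          1.        ]] None
side 492.82413521055247 492.82413521055247 289.2070122540503 216.30539123426672 -0.14747884011991277 [[-0.89083228 -0.45392766 -0.01917087  0.51866033]
 [-0.32938982  0.67433838 -0.66088584  0.23196742]
 [ 0.31292202 -0.58242376 -0.75024155  1.29067408]
 [ 0.          0.          0.          1.        ]] None
wrist 304.0891307445106 304.0891307445106 283.9317217517431 211.0437045875036 -0.030920093511383855 None [[-4.97685177e-04 -2.72337458e-01  9.62201674e-01 -1.76395554e-01]
 [ 1.10591152e-03 -9.62201355e-01 -2.72336795e-01  7.29075314e-02]
 [ 9.99999265e-01  9.28571930e-04  7.80054483e-04  8.05956088e-04]
 [ 0.00000000e+00  0.00000000e+00  0.00000000e+00  1.00000000e+00]]
```

View pics/scene0.png

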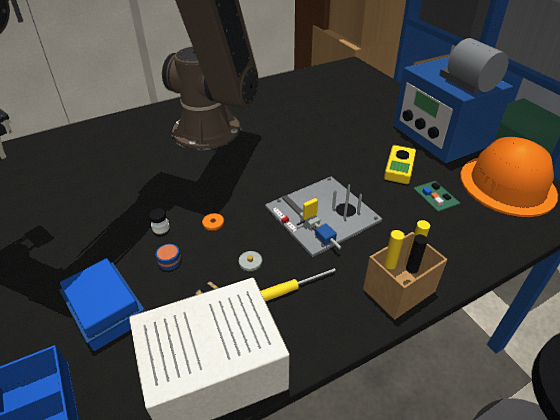

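View pics/side0.png

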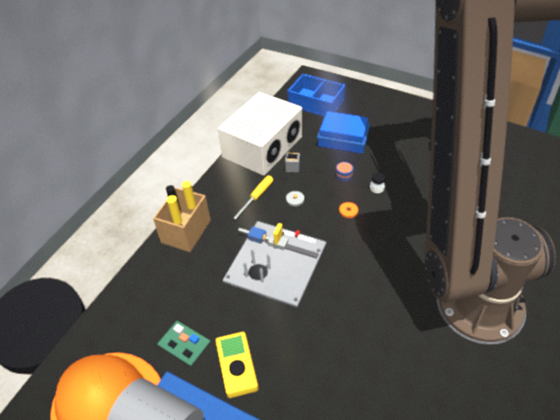

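View pics/wrist0.png

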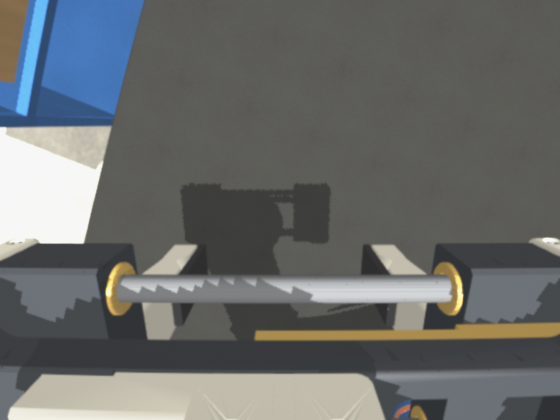

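```bash
cat > h.py <<'E'
from station import *
import numpy as np, cv2
from scipy.spatial.transform import Rotation as Ro
def pose(s=None):
    s=s or get_state(); T=np.eye(4); T[:3,:3]=Ro.from_euler('xyz',s["ee_rot"]).as_matrix(); T[:3,3]=s["eef_pos"]; return T
def cam(name):
    T=pose(); f=grab_frame(name)
    f["c2w"]=np.linalg.inv(f["view"]) if name!="wrist" else T@f["hand_eye"]
    return f
def rays(f,uv):
    uv=np.asarray(uv,float).reshape(-1,1,2)
    K=np.array([[f["fx"],0,f["cx"]],[0,f["fy"],f["cy"]],[0,0,1]])
    return cv2.undistortPoints(uv,K,np.array([f["k1"],0,0,0,0.])).reshape(-1,2)
def cloud(f):
    v,u=np.mgrid[0:420,0:560]
    r=rays(f,np.stack([u,v],-1).reshape(-1,2)); z=f["range_z"].reshape(-1)
    P=np.c_[r*z[:,None],z]; P=P@f["c2w"][:3,:3].T+f["c2w"][:3,3]
    P[z<=0]=np.nan
    return P.reshape(420,560,3)
def plane(f,uv,h):
    r=rays(f,uv); d=np.c_[r,np.ones(len(r))]@f["c2w"][:3,:3].T; o=f["c2w"][:3,3]
    return o+d*((h-o[2])/d[:,2])[:,None]
def proj(f,P):
    M=np.linalg.inv(f["c2w"]); p=np.asarray(P)@M[:3,:3].T+M[:3,3]
    x=p[:,:2]/p[:,2:]; x=x*(1+f["k1"]*(x**2).sum(1,keepdims=True))
    return x*f["fx"]+[f["cx"],f["cy"]]
E
python3 - <<'E'
from h import *
np.set_printoptions(precision=4,suppress=True)
for n in ["scene","side"]:
    f=cam(n); C=cloud(f); np.savez(f"{n}.npz",C=C,px=f["pixels"])
    for t in ["coil_center","spacer_center","disc_center","slide_handle","slide_pointer","mark","fixture","pocket","relay","screw_jar","screwdriver","multimeter","module","board"]:
        try: m=masks_of(t,n)
        except Exception as e: print(t,e); continue
        for d in m[:2]:
            if d["conf"]<.3: continue
            P=C[d["mask"]]; P=P[~np.isnan(P[:,0])]
            if len(P)==0: continue
            zt=np.percentile(P[:,2],95); Q=P[P[:,2]>zt-.006]
            print(n,t,round(d["conf"],2),np.round(d["extent"]),len(P),"med",np.median(P,0),"top",Q.mean(0),"mid",(np.percentile(Q,2,axis=0)+np.percentile(Q,98,axis=0))/2,"span",np.ptp(np.percentile(Q,[2,98],axis=0),axis=0))
E
```

```text
scene coil_center 0.95 [156. 242. 182. 272.] 572 med [ 0.5398 -0.2944  0.0336] top [ 0.5291 -0.2929  0.0351] mid [ 0.5282 -0.2928  0.0348] span [0.0508 0.0499 0.0063]
scene spacer_center 0.56 [198. 212. 224. 230.] 302 med [ 0.4566 -0.1511  0.0111] top [ 0.4533 -0.1513  0.0115] mid [ 0.4523 -0.1515  0.0116] span [0.0508 0.0505 0.0062]
scene disc_center 0.94 [239. 247. 263. 271.] 424 med [ 0.6265 -0.1229  0.0111] top [ 0.6231 -0.1221  0.0189] mid [ 0.6176 -0.1209  0.0186] span [0.0343 0.0386 0.0093]
scene slide_handle 0.62 [301. 201. 342. 246.] 418 med [0.5863 0.0659 0.0401] top [0.5831 0.0658 0.0842] mid [0.5817 0.0657 0.0837] span [0.0103 0.033  0.0083]
scene slide_pointer 0.71 [297. 200. 341. 248.] 419 med [0.5862 0.0674 0.0422] top [0.5833 0.067  0.0843] mid [0.5818 0.0662 0.0837] span [0.0103 0.034  0.0084]
scene mark 0.52 [279. 214. 291. 225.] 40 med [0.5494 0.0139 0.0233] top [0.5476 0.0139 0.0247] mid [0.5473 0.014  0.0252] span [0.0116 0.0178 0.0059]
scene fixture 0.92 [266. 175. 381. 258.] 5002 med [0.5854 0.1103 0.0144] top [0.5859 0.0995 0.0671] mid [0.5877 0.1266 0.0668] s
[... 3309 characters left out ...]
0.1134  0.0174] mid [ 0.6254 -0.1091  0.0178] span [0.0344 0.032  0.009 ]
side module 0.61 [315. 113. 370. 154.] 1624 med [ 0.5912 -0.417   0.0674] top [ 0.6    -0.4495  0.0735] mid [ 0.6    -0.4534  0.0741] span [0.1432 0.1117 0.0077]
side module 0.5 [160. 322. 208. 363.] 1260 med [0.651  0.4531 0.0046] top [0.6506 0.4483 0.0145] mid [0.6532 0.4522 0.0152] span [0.0749 0.058  0.0096]
side board 0.88 [158. 322. 210. 366.] 1273 med [0.6511 0.4525 0.0046] top [0.6506 0.4483 0.0145] mid [0.6532 0.4522 0.0152] span [0.0749 0.058  0.0096]
side board 0.61 [315. 110. 372. 150.] 1594 med [ 0.5899 -0.4172  0.0675] top [ 0.5989 -0.4493  0.0735] mid [ 0.5985 -0.4539  0.0741] span [0.1405 0.1128 0.0077]
```

Run:
```python
from h import *
np.set_printoptions(precision=4,suppress=True)
T=pose(); print("tool axes cols\n",T[:3,:3])
for n in ["scene","side"]:
    C=np.load(n+".npz")["C"]; P=C.reshape(-1,3); P=P[~np.isnan(P[:,0])]
    o=.0 
    m=(abs(P[:,0]-.59)<.2)&(abs(P[:,1]-.1)<.2)&(P[:,2]>.008)&(P[:,2]<.02)
    r=cv2.minAreaRect((P[m,:2]*1000).astype(np.float32)); print(n,r)
    m=(abs(P[:,0]-.59)<.15)&(abs(P[:,1]-.1)<.15)&(P[:,2]>.03)
    # tops
    for lo,hi in((.078,.09),(.03,.041)):
        q=P[m&(P[:,2]>lo)&(P[:,2]<hi)] if m.shape==P[:,2].shape else 0
        print(lo,len(q),np.median(q,0),cv2.minAreaRect((q[:,:2]*1000).astype(np.float32)))
    m=(P[:,0]>.6)&(P[:,0]<1)&(P[:,1]>-.5)&(P[:,1]<0)&(P[:,2]>.08)
    if m.any(): print("tall",P[m].min(0),P[m].max(0))
```

```text
tool axes cols
 [[ 0.    -0.925 -0.38 ]
 [-0.    -0.38   0.925]
 [-1.    -0.    -0.   ]]
scene ((600.983154296875, 65.50582885742188), (292.1695251464844, 354.822509765625), 5.007002830505371)
0.078 76 [0.5836 0.0673 0.0844] ((590.7054443359375, 103.45489501953125), (111.26686096191406, 18.67383575439453), 75.53518676757812)
0.03 400 [0.6337 0.0718 0.0367] ((624.5452880859375, 129.8412322998047), (151.81491088867188, 155.02536010742188), 4.535391807556152)
tall [ 0.7402 -0.4277  0.0801] [ 0.9414 -0.1744  0.1354]
side ((599.1198120117188, 80.53028869628906), (294.8564758300781, 372.54461669921875), 3.743915319442749)
0.078 46 [0.5795 0.0724 0.0829] ((580.0192260742188, 72.54736328125), (12.208877563476562, 36.637847900390625), 7.323945045471191)
0.03 309 [0.6281 0.079  0.0351] ((623.355224609375, 136.0074462890625), (146.27877807617188, 156.1989288330078), 4.12375545501709)
tall [ 0.6148 -0.4268  0.08  ] [ 0.9435 -0.1674  0.1378]
```

step_arm([
  [0, -3.6, 1.6, -7, 0],
  [0, -7.2, 3.2, -14, 0],
  [0, -10.8, 4.8, -21, 0],
  [0, -14.4, 6.4, -28, 0],
  [0, -18, 8, -35, 0],
  [0, -21.6, 9.5, -42, 0],
  [0, -25.2, 11.1, -49, 0],
  [0, -28.8, 12.7, -56, 0],
  [0, -32.5, 14.3, -63, 0],
  [0, -36.1, 15.9, -70, 0],
])

```text
t: 2.48
eef_pos: [0.5312, -0.3384, 0.2084]
ee_rot: [2.779, 1.57, -0.316]
force: [-0.1, -0.1, -0.2]
width: 0.0876
```

```bash
cat > look.py <<'E'
import sys
from h import *
np.set_printoptions(precision=4,suppress=True)
def look(name,things,save,shrink=1):
    f=cam(name); C=cloud(f); im=f["pixels"][:,:,::-1].copy(); np.savez(save+".npz",C=C,px=f["pixels"])
    for t in things:
        for d in masks_of(t,name)[:1]:
            P=C[d["mask"]]; P=P[~np.isnan(P[:,0])]
            cs,_=cv2.findContours(d["mask"].astype(np.uint8),0,1); cv2.drawContours(im,cs,-1,(0,255,0),1)
            zt=np.percentile(P[:,2],90); Q=P[P[:,2]>zt-.006] if len(P) else P
            if len(Q)<5: continue
            (c,r)=cv2.minEnclosingCircle((Q[:,:2]*1000).astype(np.float32))
            print(t,round(d["conf"],2),np.round(d["extent"]),"zt",zt,"mean",Q.mean(0),"circ",c,r,"mid",(np.percentile(Q,1,axis=0)+np.percentile(Q,99,axis=0))/2,"span",np.ptp(np.percentile(Q,[1,99],axis=0),axis=0))
    cv2.imwrite(f"pics/{save}.png",im)
    return f,C
E
python3 - <<'E'
from look import *
s=get_state(); print(s["t"],s["eef_pos"],pose()[:3,:3],s["q"])
look("wrist",["coil_center","spacer_center","disc_center","fixture"],"w1")
E
```

```text
2.4833 [ 0.5312 -0.3384  0.2084] [[ 0.0006  0.0469 -0.9989]
 [-0.0002 -0.9989 -0.0469]
 [-1.      0.0002 -0.0006]] [-0.2578  0.2845 -0.0939  0.     -1.1918  0.3047]
coil_center 0.58 [261. 199. 308. 250.] zt 0.03513237506966338 mean [ 0.5276 -0.2919  0.0342] circ (527.4384155273438, -290.4981384277344) 27.94124984741211 mid [ 0.5276 -0.2912  0.0334] span [0.0512 0.0518 0.005 ]
spacer_center 0.59 [310. 305. 352. 333.] zt 0.010830939160580666 mean [ 0.4537 -0.1514  0.0108] circ (480.8354797363281, -244.73599243164062) 123.39291381835938 mid [ 0.4538 -0.1508  0.0096] span [0.0515 0.0443 0.0043]
disc_center 0.6 [198. 312. 235. 341.] zt 0.012836626728531534 mean [ 0.6217 -0.1252  0.011 ] circ (595.4560546875, -231.65005493164062) 137.01332092285156 mid [ 0.6215 -0.1248  0.0143] span [0.0525 0.0445 0.013 ]
fixture 0.3 [356. 219. 406. 252.] zt 0.05511895825090789 mean [ 0.409  -0.2901  0.0579] circ (435.8136901855469, -313.5502014160156) 60.9071159362793 mid [ 0.4348 -0.3137  0.1401] span [0.092  0.0745 0.1809]
```

View pics/w1.png

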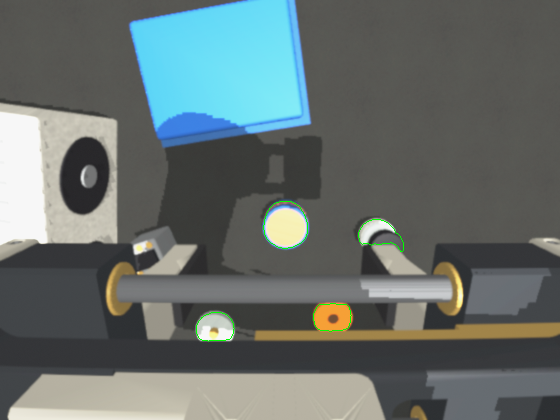

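step_arm([
  [3, -2.4, 0.1, 0, 0],
  [6, -4.8, 0.15, 0, 0],
  [9.5, -4.8, 0.15, 0, 0],
  [13, -4.8, 0.15, 0, 0],
  [16, -4.8, 0.15, 0, 0],
  [18.7, -4.8, 0.15, 0, 0],
  [18.7, -4.8, 0.15, 0, 0],
  [18.7, -4.8, 0.15, 0, 0.5],
  [18.7, -4.8, 0.15, 0, 1],
  [18.7, -4.8, 0.15, 0, 1],
], squeeze=25)

```text
t: 3.57
eef_pos: [0.5278, -0.2932, 0.0234]
ee_rot: [2.803, 1.567, -0.298]
force: [-0.9, -0.4, 0.5]
width: 0.073
```

step_arm([
  [0, 0, 0, 0, 1],
  [0, 0, 0, 0, 1],
  [-0.1, 0, 0, 0, 1],
  [-0.3, 0, 0, 0, 1],
  [-3.5, 0, 0, 0, 1],
  [-7, 0, 0, 0, 1],
  [-10.5, 0, 0, 0, 1],
  [-13, -2, 0, 0, 1],
  [-13, -6, 0, 0, 1],
  [-13, -10, 0, 0, 1],
], squeeze=25)

```text
t: 4.4
eef_pos: [0.5234, -0.192, 0.1534]
ee_rot: [3.045, 1.566, -0.058]
force: [0.0, 0.4, -1.3]
width: 0.0061
```

Run:
```python
from look import *
s=get_state(); print(s["t"],s["eef_pos"],s["force"],s["width"])
look("wrist",["coil_center","fixture"],"w2")
```

```text
4.4 [ 0.5234 -0.192   0.1534] [ 0.0113  0.3657 -1.3402] 0.006148384036713798
coil_center 0.8 [253.  61. 316. 129.] zt 0.03501470058995767 mean [ 0.5274 -0.2909  0.034 ] circ (527.36572265625, -290.533203125) 27.895137786865234 mid [ 0.5273 -0.2904  0.034 ] span [0.0509 0.0515 0.0036]
```

View pics/w2.png

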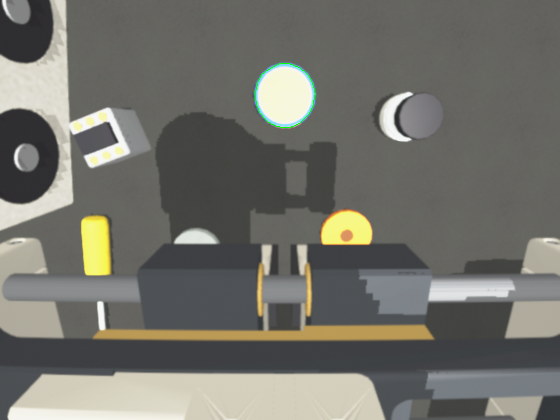

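step_arm([
  [0, 3, 0, 0, 0.1],
  [0, 6, 0.06, 0, 0.1],
  [0, 8, 0.06, 0, 0.1],
  [0, 9.9, 0.06, 0, 0.1],
  [0, 9.9, 0.06, 0, 0.1],
  [0, 9.9, 0.06, 0, 0.1],
  [2, 9.9, 0.06, 0, 0.1],
  [5, 9.9, 0.06, 0, 0.1],
  [7, 9.9, 0.06, 0, 0.1],
  [9, 9.9, 0.06, 0, 0.1],
])

```text
t: 5.38
eef_pos: [0.5254, -0.2907, 0.06]
ee_rot: [-0.566, 1.57, 2.616]
force: [0.8, 0.9, -1.1]
width: 0.062
```

Run:
```python
from look import *
s=get_state(); print(s["t"],s["eef_pos"],s["force"],s["width"]); print(pose())
```

```text
5.3833 [ 0.5254 -0.2907  0.06  ] [ 0.8379  0.8514 -1.0527] 0.06195882250235029
[[-0.0004  0.0409 -0.9992  0.5254]
 [ 0.0002 -0.9992 -0.0409 -0.2907]
 [-1.     -0.0003  0.0004  0.06  ]
 [ 0.      0.      0.      1.    ]]
```

step_arm([
  [0, 0, -0.2, 0, 0.1],
  [0, 0, -0.2, 0, 0.1],
  [0, 0, -0.2, 0, 0.1],
  [2, 0, -0.2, 0, 0.1],
  [3.9, 0, -0.2, 0, 0.1],
  [3.9, 0, -0.2, 0, 0.1],
  [3.9, 0, -0.2, 0, 1],
  [3.9, 0, -0.2, 0, 1],
  [3.9, 0, -0.2, 0, 1],
  [3.9, 0, -0.2, 0, 1],
], squeeze=25)

```text
t: 6.22
eef_pos: [0.5288, -0.2914, 0.0235]
ee_rot: [2.852, 1.568, -0.249]
force: [-0.2, -0.5, -0.2]
width: 0.0576
```

step_arm([
  [0, 0, 0, 0, 1],
  [0, 0, 0, 0, 1],
  [0, 0, 0, 0, 1],
  [-0.5, 0, 0, 0, 1],
  [-4, 0, 0, 0, 1],
  [-8, 0, 0, 0, 1],
  [-10, -3, 0, 0, 1],
  [-10, -7, 0, 0, 1],
  [-10, -11, 0, 0, 1],
  [-10, -15, 0, 0, 1],
], squeeze=25)

```text
t: 7.05
eef_pos: [0.5216, -0.1401, 0.1231]
ee_rot: [-3.051, 1.569, 0.13]
force: [0.3, 0.1, 0.1]
width: 0.0004
```

Run:
```python
from look import *
s=get_state(); print(s["t"],s["eef_pos"],s["force"],s["width"])
look("wrist",["coil_center","spacer_center","disc_center"],"w3")
```

```text
7.05 [ 0.5216 -0.1401  0.1231] [0.252  0.1248 0.0557] 0.00037878796787382953
coil_center 0.88 [248.   0. 318.  69.] zt 0.03504771508792493 mean [ 0.5273 -0.2865  0.034 ] circ (527.4485473632812, -290.3192138671875) 27.863487243652344 mid [ 0.5276 -0.2847  0.0337] span [0.0519 0.0418 0.0043]
spacer_center 0.8 [323. 167. 381. 223.] zt 0.010860421631896378 mean [ 0.4535 -0.1491  0.0099] circ (452.9736022949219, -148.11692810058594) 27.961376190185547 mid [ 0.4533 -0.1487  0.0094] span [0.0524 0.0518 0.0044]
disc_center 0.96 [157. 190. 211. 240.] zt 0.01109283385328098 mean [ 0.6211 -0.121   0.0111] circ (598.49853515625, -139.0755157470703) 58.894447326660156 mid [ 0.6215 -0.1202  0.0134] span [0.0531 0.052  0.0143]
```

View pics/w3.png

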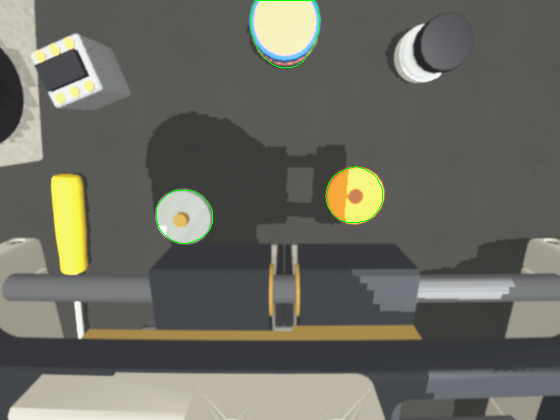

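step_arm([
  [0, 3, 0, 0, 0.12],
  [0, 6, 0, 0, 0.12],
  [0, 9, 0, 0, 0.12],
  [0, 12, 0, 0, 0.12],
  [0, 15, 0, 0, 0.12],
  [0, 15, 0, 0, 0.12],
  [0, 15, 0, 0, 0.12],
  [2, 15, 0, 0, 0.12],
  [4, 15, 0, 0, 0.12],
  [6, 15, 0, 0, 0.12],
])

```text
t: 8.08
eef_pos: [0.5278, -0.2914, 0.0617]
ee_rot: [3.013, 1.57, -0.089]
force: [1.6, 0.6, 0.5]
width: 0.0619
```

step_arm([
  [0, 0, -0.1, 0, 0.12],
  [0, 0, -0.1, 0, 0.12],
  [0, 0, -0.1, 0, 0.12],
  [2, 0, -0.1, 0, 0.12],
  [4.3, 0, -0.1, 0, 0.12],
  [4.3, 0, -0.1, 0, 0.12],
  [4.3, 0, -0.1, 0, 1],
  [4.3, 0, -0.1, 0, 1],
  [4.3, 0, -0.1, 0, 1],
  [4.3, 0, -0.1, 0, 1],
], squeeze=30)

```text
t: 8.92
eef_pos: [0.5299, -0.2914, 0.0206]
ee_rot: [2.836, 1.568, -0.265]
force: [-0.0, -0.0, 0.6]
width: 0.0557
```

step_arm([
  [0, 0, 0, 0, 1],
  [0, 0, 0, 0, 1],
  [0, 0, 0, 0, 1],
  [0, 0, 0, 0, 1],
  [0, 0, 0, 0, 1],
  [0, 0, 0, 0, 1],
  [0, 0, 0, 0, 1],
  [0, 0, 0, 0, 1],
  [0, 0, 0, 0, 1],
  [0, 0, 0, 0, 1],
], squeeze=30)

```text
t: 9.75
eef_pos: [0.5289, -0.2911, 0.019]
ee_rot: [-0.328, 1.571, 2.854]
force: [-0.9, -0.3, -0.4]
width: 0.0004
```

Run:
```python
from look import *
s=get_state(); print(s["t"],s["eef_pos"],s["force"],s["width"]);print(pose())
look("wrist",["coil_center"],"w4")
```

```text
9.75 [ 0.5289 -0.2911  0.019 ] [-0.9248 -0.3323 -0.3523] 0.0003816730524738019
[[-0.0001  0.0407 -0.9992  0.5289]
 [ 0.     -0.9992 -0.0407 -0.2911]
 [-1.     -0.      0.0001  0.019 ]
 [ 0.      0.      0.      1.    ]]
coil_center 0.74 [242. 196. 334. 245.] zt 0.03473791816037629 mean [ 0.5284 -0.3077  0.0339] circ (528.040283203125, -300.8582763671875) 25.603158950805664 mid [ 0.5282 -0.3084  0.0325] span [0.0477 0.0194 0.0059]
```

View pics/w4.png

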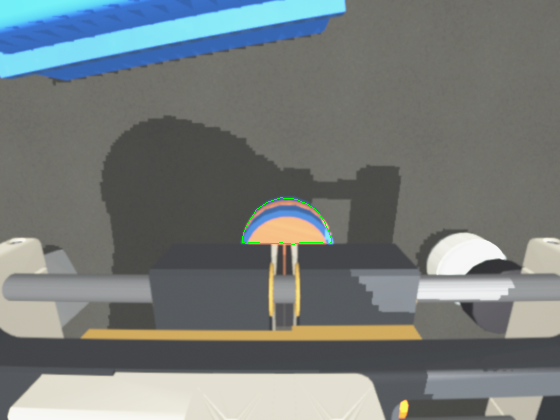

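Run:
```python
from look import *
for n,(x,y) in (("scene",(168,240)),("side",(345,165))):
    f=cam(n); a=f["pixels"][y-60:y+60,x-70:x+70,::-1]; cv2.imwrite(f"pics/{n}5.png",cv2.resize(a,None,fx=5,fy=5,interpolation=cv2.INTER_CUBIC))
```

```text
(no output)
```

View pics/scene5.png

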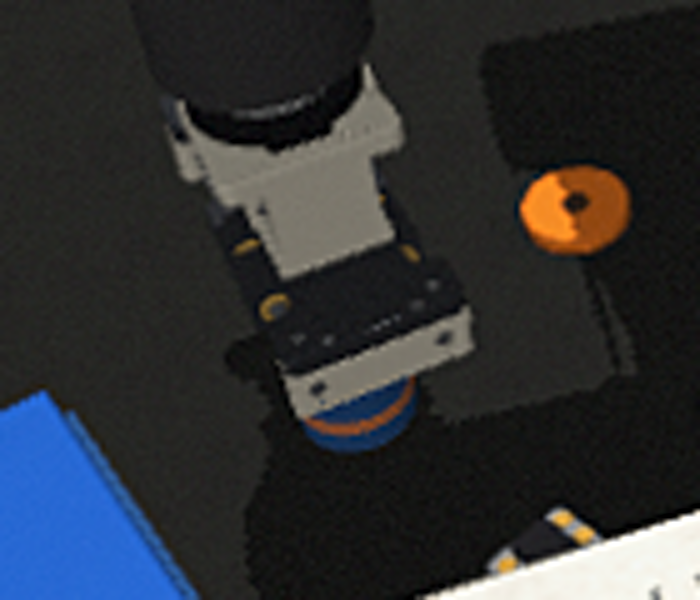

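View pics/side5.png

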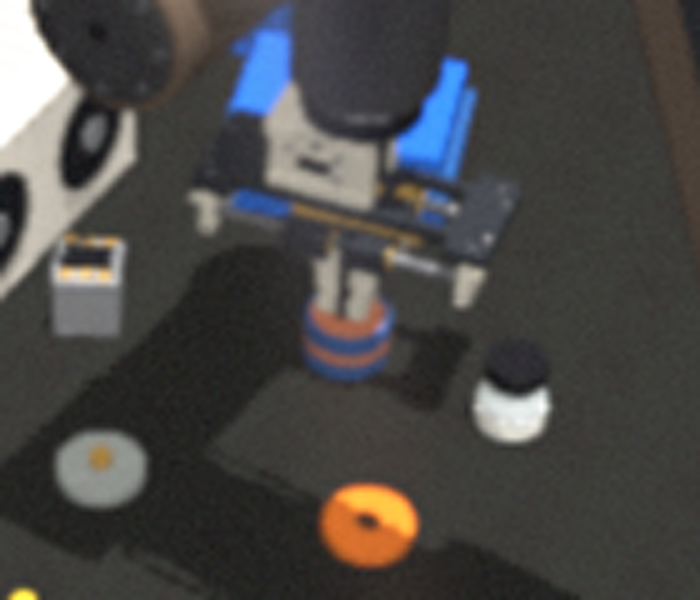

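Run:
```python
from look import *
for n in ("side","scene"):
    f=cam(n); C=cloud(f)
    uv=proj(f,np.array([[.529,-.291,.002],[.529,-.291,.034],[.529,-.291,.066]])); print(n,uv)
    c=uv[1].astype(int)
    for v in range(c[1]-14,c[1]+12): print(v,"".join("%4d"%(1000*C[v,u,2]) if C[v,u,2]==C[v,u,2] else "   ." for u in range(c[0]-12,c[0]+13)))
```

```text
side [[343.5038 173.9988]
 [344.1057 166.8915]
 [344.7218 159.5781]]
152  121 121 115 127 121 125 127 123 122 122 120 127 128 123 126 125 123 126 126 122 123 129 129 132 133
153  117 117 115 122 119 119 124 123 119 118 126 126 126 126 130 125 127 130 130 126 126 125 115 102  -5
154  106 109 110 113 111 116 121 123 120 116 123 122 123 125 125 129 125 128 125 127 130 120 109 104  -7
155    2   0 110 109 113 114 114 115 118 110 116 118 117 122 121 124 122 128 129 127 121 118 102  -7  -6
156    3  -1  -5   0  -2 107 107 105 109  85 115 115 118 122 119 118 119 125 124 127 122 116 117 123 123
157    0  -3   1   0  -2  -1  75  81  80  78  81 114 114 114 116 116 119 123 117 124 118 117 117 119 118
158   -3  -1   2  -8   0   3   1  83  74  75  75 107 110 114 107 113 115 113 115 116 119  -2  -1 114 117
159   -2   2  -1   0  -2   0  -2  72  74  77  79  74  77  80  80 111 112 117 109 110   0   0   0  -3   4
160    0   2   1   0  -1   0  -1  68  71  69  74  67  77  78  80  80  79  80 105  -4   0   0   2  -2   1
161   -1   0   0  -4   2   0   0  68  67  68  70  68  68  73  73  77  78  70   2  -3  
[... 3798 characters left out ...]
18 116 116 114 113 112 112 110 108 110 107 104  35  33  35   .  23  23
258  118 129 121 119 118 116 114 116 115 111 111 109 108 109 108 103 102  34  33  36  30  28  25  24  18
259    0 116   . 116 116 112 113 113 110 112 108 107 108   .  33  34  35  37  33  29  28  27  23  20  16
260    0 114 112 113 113 111 110 107 107 106 106 106  33  34  33  33  33  30  27  27  26  24  21  19  17
261    0 108 112 110 109 109 108  34 104  32  35  32  32  31  29  28  27  26  28  22  22  20  19  14  12
262    2   0 110 108 105 108 104  30  29  32  32  28  28  26  29  28  25  24  23  22  19  17  16  11   9
263    0   0 107 104  19  22  24  28  26  26  26  25  24  25  26  25  23  23  19  16  15  15  12   8   6
```

```bash
python3 - <<'E'
from look import *
# tool-frame cloud from w3: T at that time
C=np.load("w3.npz")["C"]
T=np.array([[-0.0004,0.0409,-0.9992,.5216],[.0002,-.9992,-.0409,-.1401],[-1,0,0,.1231],[0,0,0,1]])
P=(C-T[:3,3])@T[:3,:3]*1000
for v in range(236,346,3): print(v," ".join("%4d"%P[v,u,0] if P[v,u,0]==P[v,u,0] else "   ." for u in range(256,316,3)))
print("y/z at (285,250),(275,250)",P[250,285],P[250,275],P[310,275],P[310,285])
E
python3 - <<'E'
import cv2
a=cv2.imread('pics/w3.png')[230:350,220:350]; cv2.imwrite('pics/w3z.png',cv2.resize(a,None,fx=5,fy=5))
a=cv2.imread('pics/w4.png')[180:350,200:360]; cv2.imwrite('pics/w4z.png',cv2.resize(a,None,fx=3.5,fy=3.5))
E
```

```text
236  124  123  123  123  123  121  122  123  123  123  123  123  123  122  123  123  121  122  122  123
239  123  123  124  122  122  124  124  122  123  123  122  123  123  122  123  122  122  124  123  123
242  123  123  122  123  123  122  123  123  124  122  122  122  123  123  123  124  122  124  122  124
245  -90  -90  -89  -90  -90  -22  -23  -19  -18  124  -19  -19  -21  -22  -89  -90  -91  -91  -90  -89
248  -93  -94  -92  -93  -94  -27  -27  -24  -23  122  -23  -23  -27  -26  -92  -92  -93  -92  -91  -93
251  -95  -95  -95  -95  -95  -31  -31  -27  -27    .  -27  -28  -31  -31  -94  -95  -95  -95  -95  -95
254  -96  -96  -96  -96  -98  -35  -34  -31  -30  123  -31  -30  -34  -35  -97  -96  -97  -96  -97  -98
257 -100  -99  -99  -99  -98  -38  -37  -35  -35  123  -35  -35  -35  -37  -98  -99  -99  -99  -99  -99
260 -101 -102 -102 -101 -101  -38  -36  -39  -38  123  -38  -37  -36  -38  -98 -102 -101 -101 -101 -101
263 -104 -102 -103 -103 -102  -95  -37  -42  -42  123  -42  -42  -36  -96  -98 -103 -104 -103 -103 -103
266 -105 -105 -105 -104 -104  -98  -38  -46  -45  124  -46  
[... 2190 characters left out ...]
08 -108 -109 -109 -110 -109 -109 -108
332 -111 -110 -110 -110 -110 -110 -110 -110 -110 -109 -110 -110 -110 -111 -110 -110 -110 -109 -110 -110
335 -110 -111 -112 -111 -111 -111 -110 -111 -111 -111 -111 -111 -110 -112 -111 -112 -111 -111 -111 -112
338 -113 -112 -112 -112 -113 -113 -113 -111 -113 -113 -112 -111 -113 -112 -111 -112 -112 -112 -112 -112
341 -117 -117 -116 -117 -117 -116 -116 -117 -117 -117 -116 -117 -117 -116 -116 -117 -117 -117 -117 -116
344 -117 -118 -118 -118 -118 -118 -118 -118 -118 -119 -118 -118 -118 -118 -117 -117 -118 -117 -117 -118
y/z at (285,250),(275,250) [-26.4871   8.4515   0.4035] [-30.7657  10.2818  -4.7781] [-64.2315  -2.8908  -3.9301] [-66.3385  -1.4698   0.3036]
```

View pics/w3z.png

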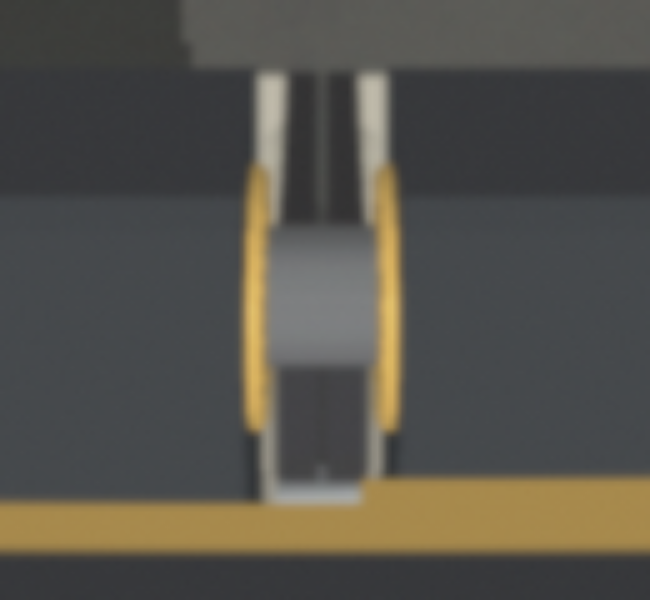

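View pics/w4z.png

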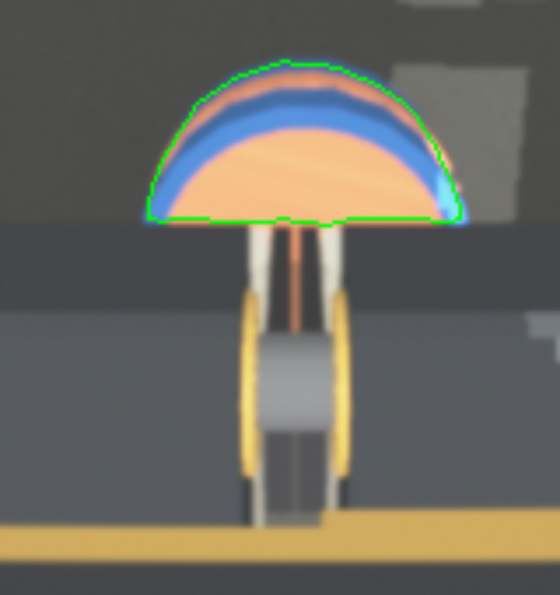

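step_arm([
  [0, -0.07, 0.15, 0, 0],
  [0, -0.07, 0.15, 0, 0],
  [0, -0.07, 0.15, 0, 0],
  [0, -0.07, 0.15, 0, 0],
  [0, -0.07, 0.15, 0, 0],
  [0, -0.07, 0.15, 0, 0],
  [0, -0.07, 0.15, 0, 0],
  [0, -0.07, 0.15, 0, 0],
  [0, -0.07, 0.15, 0, 0],
  [0, -0.07, 0.15, 0, 0],
])

```text
t: 10.88
eef_pos: [0.5273, -0.2905, 0.0191]
ee_rot: [0.216, 1.571, -2.885]
force: [0.3, -0.1, 0.6]
width: 0.0615
```

step_arm([
  [0, 0, 0, 0, 0],
  [0, 0, 0, 0, 0],
  [1, 0, 0, 0, 0.1],
  [2, 0, 0, 0, 0.1],
  [3.2, 0, 0, 0, 0.1],
  [3.2, 0, 0, 0, 1],
  [3.2, 0, 0, 0, 1],
  [3.2, 0, 0, 0, 1],
  [3.2, 0, 0, 0, 1],
  [3.2, 0, 0, 0, 1],
], squeeze=30)

```text
t: 11.72
eef_pos: [0.5276, -0.2905, -0.0125]
ee_rot: [2.934, 1.57, -0.166]
force: [0.5, -0.3, -2.5]
width: 0.0554
```

step_arm([
  [0, 0, 0, 0, 1],
  [0, 0, 0, 0, 1],
  [-1, 0, 0, 0, 1],
  [-4, 0, 0, 0, 1],
  [-8, 0, 0, 0, 1],
  [-12, 0, 0, 0, 1],
  [-15, -2, 0, 0, 1],
  [-15, -6, 0, 0, 1],
  [-15, -10, 0, 0, 1],
  [-15, -14, 0, 0, 1],
], squeeze=30)

```text
t: 12.55
eef_pos: [0.5211, -0.1494, 0.1384]
ee_rot: [-2.897, 1.569, 0.283]
force: [0.7, 0.6, -2.8]
width: 0.0557
```

Run:
```python
from look import *
s=get_state(); print(s["t"],s["eef_pos"],s["force"],s["width"]);print(pose())
look("wrist",["coil_center","spacer_center","disc_center","fixture"],"w6")
```

```text
12.55 [ 0.5211 -0.1494  0.1384] [ 0.6749  0.6108 -2.8195] 0.055650305844776045
[[ 0.0018  0.0389 -0.9992  0.5211]
 [ 0.0005 -0.9992 -0.0389 -0.1494]
 [-1.     -0.0004 -0.0018  0.1384]
 [ 0.      0.      0.      1.    ]]
coil_center 0.6 [228. 206. 341. 330.] zt 0.18572329852731395 mean [ 0.5213 -0.1544  0.1849] circ (521.4024047851562, -149.4648895263672) 28.203935623168945 mid [ 0.5214 -0.1503  0.1836] span [0.0484 0.053  0.0056]
spacer_center 0.78 [322. 175. 377. 228.] zt 0.010888714768781244 mean [ 0.4536 -0.1492  0.0099] circ (452.9945373535156, -148.42311096191406) 27.91415023803711 mid [ 0.4535 -0.1488  0.0094] span [0.0519 0.0519 0.0046]
disc_center 0.7 [ 46.  54. 137. 120.] zt 0.055782814451810735 mean [ 0.694  -0.2473  0.0535] circ (694.2356567382812, -247.26295471191406) 27.919818878173828 mid [ 0.6947 -0.2472  0.0535] span [0.0424 0.0443 0.0074]
fixture 0.76 [212. 323. 328. 332.] zt 0.01203449990738541 mean [0.5298 0.0068 0.0108] circ (533.525634765625, -48.87110137939453) 90.04586791992188 mid [0.5303 0.0063 0.0096] span [0.1351 0.0129 0.0069]
```

View pics/w6.png

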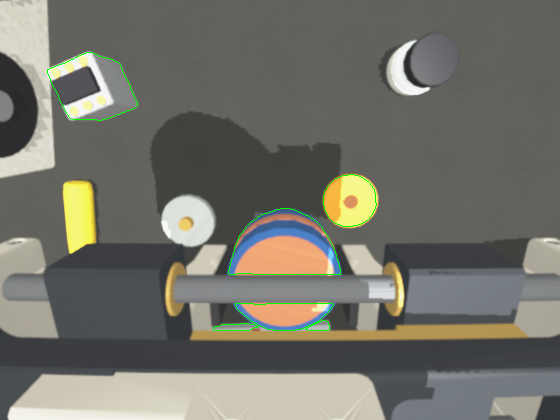

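Run:
```python
from look import *
R=[]
for n in ["scene","side"]:
    z=np.load(n+".npz"); C=z["C"]; P=C.reshape(-1,3)
    m=(abs(P[:,0]-.6)<.13)&(abs(P[:,1]-.13)<.13)&(P[:,2]>.03)&(P[:,2]<.08)&(P[:,1]>.1)
    Q=P[m]; print(n,len(Q))
    # cluster
    g=np.zeros((300,300),np.uint8)
    for p in Q: g[int(p[0]*1000-450),int(p[1]*1000)]=1
    k,l,st,c=cv2.connectedComponentsWithStats(cv2.dilate(g,np.ones((5,5))))
    for i in range(1,k):
        q=[p for p in Q if l[int(p[0]*1000-450),int(p[1]*1000)]==i]; print(len(q),np.mean(q,0),np.max(q,0)[2])
    # plate colour
    m=(abs(P[:,0]-.6)<.2)&(abs(P[:,1]-.11)<.2)&(P[:,2]>.006)&(P[:,2]<.018)
    px=z["px"].reshape(-1,3).astype(int); gr=(px.max(1)-px.min(1)<25)&(px.mean(1)>90)
    g=np.zeros((500,500),np.uint8)
    for p in P[m&gr]: g[int(p[0]*1000-350),int(p[1]*1000+150)]=1
    g=cv2.morphologyEx(g,cv2.MORPH_CLOSE,np.ones((9,9))); g=cv2.morphologyEx(g,cv2.MORPH_OPEN,np.ones((15,15)))
    k,l,st,c=cv2.connectedComponentsWithStats(g); i=1+st[1:,4].argmax()
    yx=np.argwhere(l==i).astype(np.float32); r=cv2.minAreaRect(yx); print("plate",r[0][0]+350,r[0][1]-150,r[1],r[2])
```

```text
scene 160
39 [0.562  0.1994 0.0533] 0.07429104421052757
41 [0.566  0.152  0.0535] 0.07739683917440732
39 [0.6094 0.2037 0.0547] 0.07716102903863509
41 [0.6133 0.1564 0.0545] 0.07809915896260078
plate 557.5441284179688 157.3983154296875 (221.5192108154297, 154.969970703125) 5.624628067016602
side 123
30 [0.5597 0.2058 0.0534] 0.07112381904125908
30 [0.5636 0.1586 0.0541] 0.07564365206198831
32 [0.6066 0.2098 0.052 ] 0.07442161912231327
31 [0.6111 0.1627 0.0533] 0.07434984491769825
plate 560.5303344726562 124.29641723632812 (220.49505615234375, 230.892822265625) 5.000644207000732
```

step_arm([
  [-1, -4, -0.8, -0.5, 1],
  [-2, -8, -1.6, -1, 1],
  [-3, -12, -2.4, -1.5, 1],
  [-4, -16, -3.2, -2, 1],
  [-5, -20, -4.1, -2.8, 1],
  [-6, -24, -4.9, -2.8, 1],
  [-6, -28, -5.8, -2.8, 1],
  [-6, -32, -6.6, -2.8, 1],
  [-6, -35.5, -7.4, -2.8, 1],
  [-6, -38.7, -8, -2.8, 1],
])

```text
t: 13.63
eef_pos: [0.5867, 0.2404, 0.1968]
ee_rot: [0.646, 1.57, -2.407]
force: [0.1, -1.4, -2.5]
width: 0.0555
```

step_arm([
  [0, 0, 0, 0, 1],
  [0, 0, 0, 0, 1],
  [0, 0, 0, 0, 1],
  [0, 0, 0, 0, 1],
  [0, 0, 0, 0, 1],
  [0, 0, 0, 0, 1],
  [0, 0, 0, 0, 1],
  [0, 0, 0, 0, 1],
  [0, 0, 0, 0, 1],
  [0, 0, 0, 0, 1],
])

```text
t: 14.47
eef_pos: [0.5858, 0.2393, 0.1972]
ee_rot: [-2.471, 1.571, 0.76]
force: [0.0, 0.9, -2.8]
width: 0.0552
```

Run:
```python
from look import *
s=get_state(); print(s["t"],s["eef_pos"],s["force"],s["width"]);print(pose())
f,C=look("wrist",["coil_center"],"w7")
P=C.reshape(-1,3); m=(P[:,2]>.03)&(P[:,2]<.08)&(P[:,1]>.12)
Q=P[m]; g=np.zeros((400,400),np.uint8)
ok=(Q[:,0]>.46)&(Q[:,0]<.74)&(Q[:,1]<.28); Q=Q[ok]
for p in Q: g[int(p[0]*1000-450),int(p[1]*1000)]=1
k,l,st,c=cv2.connectedComponentsWithStats(cv2.dilate(g,np.ones((3,3))))
for i in range(1,k):
    q=np.array([p for p in Q if l[int(p[0]*1000-450),int(p[1]*1000)]==i]); t=q[q[:,2]>.068] if len(q) else q
    print(len(q),q.mean(0),q.max(0)[2],len(t),t.mean(0) if len(t) else "")
```

```text
14.4667 [0.5858 0.2393 0.1972] [ 0.0142  0.8555 -2.8013] 0.05524158111758363
[[ 0.0002  0.0894 -0.996   0.5858]
 [ 0.0002 -0.996  -0.0894  0.2393]
 [-1.     -0.0001 -0.0002  0.1972]
 [ 0.      0.      0.      1.    ]]
coil_center 0.59 [228. 207. 342. 332.] zt 0.24444749159612236 mean [0.5865 0.2342 0.2438] circ (587.3704223632812, 235.7082061767578) 31.421964645385742 mid [0.5866 0.2382 0.2424] span [0.0491 0.0529 0.0057]
74 [0.5629 0.2017 0.0617] 0.0748325953062684 36 [0.5625 0.2026 0.071 ]
70 [0.567  0.1561 0.0635] 0.07471603412003325 43 [0.566  0.1558 0.0713]
74 [0.6083 0.2057 0.0621] 0.07588188196683787 41 [0.6088 0.2066 0.071 ]
56 [0.6117 0.16   0.0659] 0.07460659161135191 41 [0.6124 0.1598 0.0708]
```

View pics/w7.png

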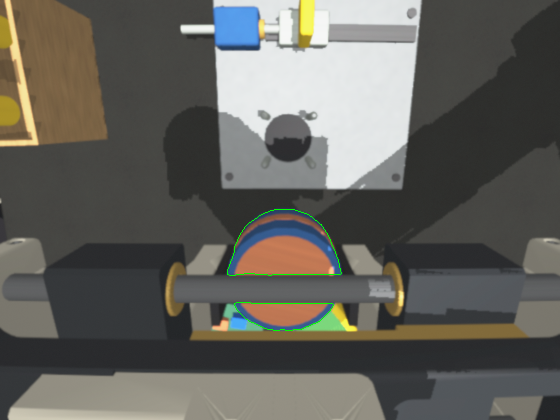

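Run:
```python
from look import *
f=cam("wrist"); px=f["pixels"].astype(int); 
m=(px.mean(2)<60).astype(np.uint8); m[:105]=0;m[170:]=0;m[:,:255]=0;m[:,320:]=0
print(px[137,288],px[140,240],px[150,330])
k,l,st,c=cv2.connectedComponentsWithStats(m); i=l[137,288]; print(st[i],c[i])
e=cv2.fitEllipse(max(cv2.findContours((l==i).astype(np.uint8),0,1)[0],key=len)); print(e)
print(plane(f,[c[i],e[0]],.012))
# pins top projections check for estimate
Rz=Ro.from_euler('z',4.8,degrees=True).as_matrix()
P=np.array([[sx*.0237,sy*.0237,.075] for sx in(-1,1) for sy in(-1,1)])@Rz.T+[.5872,.1812,0]
uv=proj(f,P); print(uv)
im=f["pixels"][:,:,::-1].copy()
im=cv2.resize(im[90:190,220:360],None,fx=5,fy=5)
for u in uv: cv2.circle(im,tuple(int(x) for x in ((u-[220,90]+.5)*5)),3,(0,0,255),-1)
cv2.imwrite("pics/w8.png",im)
```

```text
[84 85 86] [139 142 143] [229 232 232]
[     0      0    560    420 234482] [279.4719 209.6881]
((279.5, 209.5), (487.539794921875, 674.52783203125), 90.0)
[[0.5888 0.2681 0.012 ]
 [0.5888 0.2679 0.012 ]]
[[313.5942 114.995 ]
 [312.0344 165.4786]
 [263.1339 114.6115]
 [263.6528 165.139 ]]
```

View pics/w8.png

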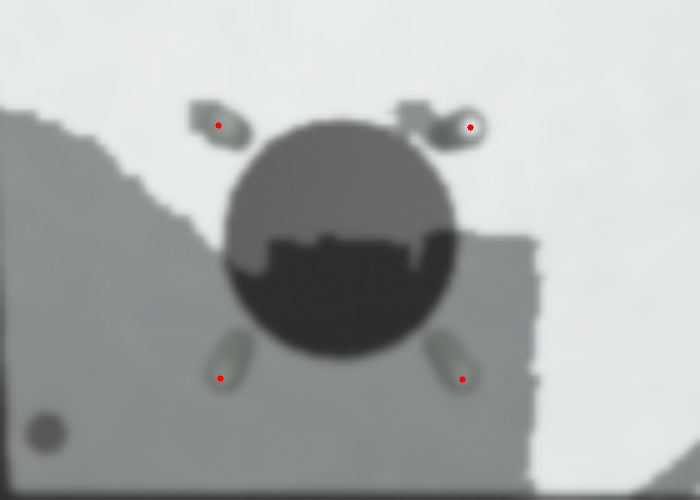

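step_arm([
  [0, 2, 0.1, 0, 1],
  [0, 4, 0.3, 0, 1],
  [0, 5.8, 0.4, 0, 1],
  [3, 5.8, 0.4, 0, 1],
  [6, 5.8, 0.4, 0, 1],
  [9, 5.8, 0.4, 0, 1],
  [11.5, 5.8, 0.4, 0, 1],
  [12.7, 5.8, 0.4, 0, 1],
  [12.7, 5.8, 0.4, 0, 1],
  [12.7, 5.8, 0.4, 0, 1],
])

```text
t: 15.45
eef_pos: [0.587, 0.1811, 0.0698]
ee_rot: [0.772, 1.569, -2.28]
force: [0.3, -0.1, -1.7]
width: 0.0554
```

Run:
```python
from look import *
for i in range(3):
    s=get_state(); print(s["t"],s["eef_pos"],s["force"],s["width"])
    f=cam("wrist")
print(pose())
cv2.imwrite("pics/w9.png",f["pixels"][:,:,::-1])
for n in ("scene","side"):
    f=cam(n); Rz=Ro.from_euler('z',4.8,degrees=True).as_matrix()
    u=proj(f,np.array([[.587,.181,.075]]))[0].astype(int); a=f["pixels"][u[1]-45:u[1]+45,u[0]-55:u[0]+55,::-1]; cv2.imwrite(f"pics/{n}9.png",cv2.resize(a,None,fx=6,fy=6,interpolation=cv2.INTER_CUBIC))
```

```text
15.45 [0.587  0.1811 0.0698] [ 0.2679 -0.0796 -1.6807] 0.05537378160727641
15.5 [0.5877 0.1816 0.0709] [ 0.1271 -0.4367 -2.9157] 0.05584228592059656
15.55 [0.5881 0.1818 0.0715] [ 0.3508  0.6287 -2.1339] 0.0553976911279083
[[ 0.0024  0.0899 -0.996   0.5881]
 [ 0.0012 -0.996  -0.0899  0.1819]
 [-1.     -0.001  -0.0025  0.0717]
 [ 0.      0.      0.      1.    ]]
```

View pics/w9.png

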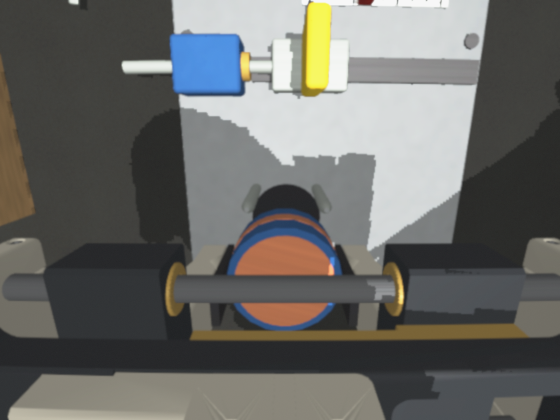

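View pics/side9.png

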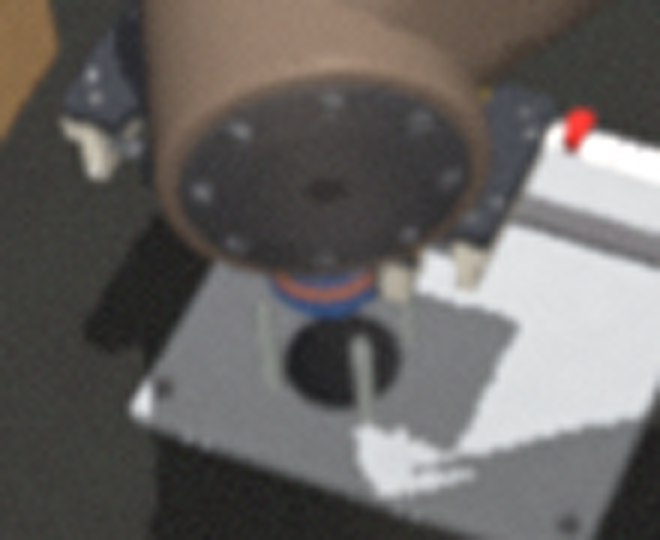

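View pics/scene9.png

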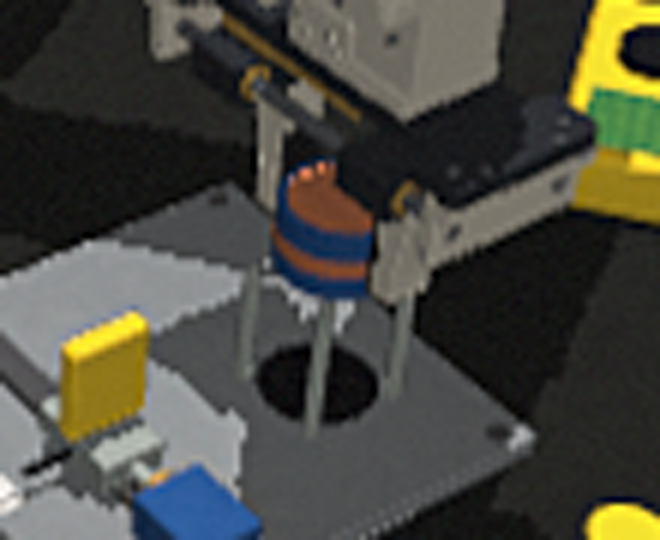

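step_arm([
  [0, 0.05, 0.1, 0, 1],
  [0.8, 0.05, 0.1, 0, 1],
  [1.6, 0.05, 0.1, 0, 1],
  [2.4, 0.05, 0.1, 0, 1],
  [3.2, 0.05, 0.1, 0, 1],
  [4, 0.05, 0.1, 0, 1],
  [4.8, 0.05, 0.1, 0, 1],
  [5.6, 0.05, 0.1, 0, 1],
  [6.4, 0.05, 0.1, 0, 1],
  [6.8, 0.05, 0.1, 0, 1],
])

```text
t: 16.53
eef_pos: [0.5857, 0.1804, 0.0006]
ee_rot: [0.429, 1.57, -2.624]
force: [-0.6, -0.5, -2.8]
width: 0.0555
```

Run:
```python
from look import *
for i in range(3):
    s=get_state(); print(s["t"],s["eef_pos"],s["force"],s["moment"],s["width"])
    f,C=look("wrist",["coil_center"],"w10")
```

```text
16.5333 [0.5857 0.1804 0.0006] [-0.6203 -0.4748 -2.7941] [ 0.0318  0.0397 -0.0034] 0.0554548833260905
coil_center 0.65 [227. 206. 341. 334.] zt 0.04787473032799133 mean [0.5867 0.1754 0.0474] circ (584.8128051757812, 176.712158203125) 32.37037658691406 mid [0.5866 0.1795 0.0459] span [0.0488 0.0532 0.006 ]
16.6333 [0.5858 0.1805 0.001 ] [ 0.0422 -0.5278 -2.3731] [0.0122 0.1087 0.0042] 0.055503776149892756
16.7333 [0.5862 0.1807 0.0021] [-0.4456  0.3156 -2.5749] [ 0.0546  0.0762 -0.0004] 0.05531887503019847
coil_center 0.87 [229. 210. 342. 333.] zt 0.049441444264563296 mean [0.5868 0.1756 0.0487] circ (587.33447265625, 179.191162109375) 29.13231086730957 mid [0.5868 0.1796 0.0474] span [0.0483 0.0528 0.0055]
```

View pics/w10.png

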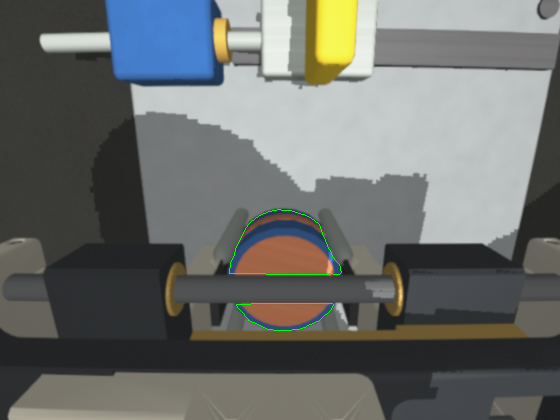

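step_arm([
  [0.1, 0, 0, 0, 1],
  [0.2, 0, 0, 0, 1],
  [0.3, 0, 0, 0, 1],
  [0.3, 0, 0, 0, 1],
  [0.3, 0, 0, 0, 1],
  [0.3, 0, 0, 0, 0.15],
  [0.3, 0, 0, 0, 0.15],
  [0.3, 0, 0, 0, 0.15],
  [0.3, 0, 0, 0, 0.15],
  [0.3, 0, 0, 0, 0.15],
])

```text
t: 17.67
eef_pos: [0.5862, 0.1807, -0.0009]
ee_rot: [-2.895, 1.571, 0.337]
force: [-0.4, -1.0, -0.1]
width: 0.0738
```

Run:
```python
from look import *
s=get_state(); print(s["t"],s["eef_pos"],s["force"],s["moment"],s["width"])
f,C=look("wrist",["coil_center"],"w11")
print(pose()[:3,:3])
```

```text
17.6667 [ 0.5862  0.1807 -0.0009] [-0.4192 -1.0352 -0.0744] [-0.0005  0.1115 -0.0435] 0.07379223477931955
coil_center 0.73 [227. 208. 339. 332.] zt 0.046727746383737626 mean [0.587  0.1759 0.046 ] circ (588.0247802734375, 179.21249389648438) 29.967144012451172 mid [0.5869 0.1795 0.0448] span [0.0482 0.0528 0.0055]
[[ 0.      0.0894 -0.996 ]
 [ 0.     -0.996  -0.0894]
 [-1.     -0.     -0.    ]]
```

View pics/w11.png

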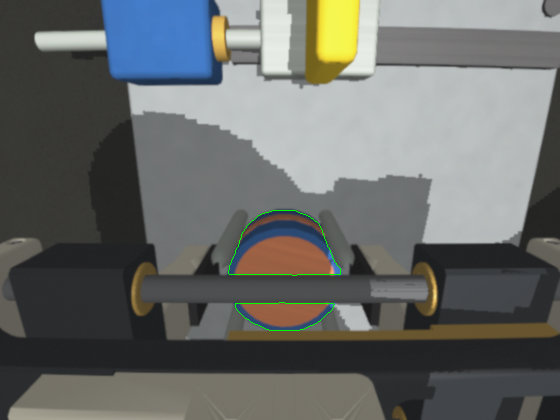

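step_arm([
  [-3.5, 0, 0, 0, 0.15],
  [-7, 0, 0, 0, 0.15],
  [-10, 0, 0, 0, 0.15],
  [-10, 3.4, 1.8, 0, 0.15],
  [-10, 7, 3.6, 0, 0.15],
  [-10, 10.7, 5.5, 0, 0.15],
  [-10, 14.4, 7.4, 0, 0.15],
  [-10, 18, 9.3, 0, 0.15],
  [-10, 21.6, 11.1, 0, 0.15],
  [-10, 25, 12.8, 0, 0.15],
])

```text
t: 18.6
eef_pos: [0.4797, -0.0814, 0.0993]
ee_rot: [-3.002, 1.57, 0.23]
force: [1.3, -1.4, -0.4]
width: 0.0743
```

step_arm([
  [0, 3.4, 1.7, 0, 0.15],
  [0, 6.6, 3.4, 0, 0.15],
  [0, 6.6, 3.4, 0, 0.15],
  [0, 6.6, 3.4, 0, 0.15],
  [0, 6.6, 3.4, 0, 0.15],
  [1, 6.6, 3.4, 0, 0.15],
  [3, 6.6, 3.4, 0, 0.15],
  [5, 6.6, 3.4, 0, 0.15],
  [5, 6.6, 3.4, 0, 0.15],
  [5, 6.6, 3.4, 0, 0.15],
])

```text
t: 19.43
eef_pos: [0.4528, -0.1478, 0.0486]
ee_rot: [0.056, 1.568, -2.994]
force: [-0.6, -0.0, 1.1]
width: 0.0741
```

Run:
```python
from look import *
s=get_state(); print(s["t"],s["eef_pos"],s["force"],s["moment"],s["width"])
f,C=look("wrist",["spacer_center"],"w12")
print(pose()[:3,:3])
```

```text
19.4333 [ 0.4528 -0.1478  0.0486] [-0.5884 -0.0317  1.0868] [-0.0069  0.028  -0.0219] 0.07412315169187375
spacer_center 0.96 [246. 189. 320. 261.] zt 0.010703545750063598 mean [ 0.4531 -0.1494  0.0098] circ (452.8338317871094, -148.24160766601562) 27.92790985107422 mid [ 0.453  -0.1486  0.0094] span [0.0509 0.0523 0.0041]
[[ 0.0009  0.091  -0.9959]
 [-0.0003 -0.9959 -0.091 ]
 [-1.      0.0003 -0.0008]]
```

View pics/w12.png

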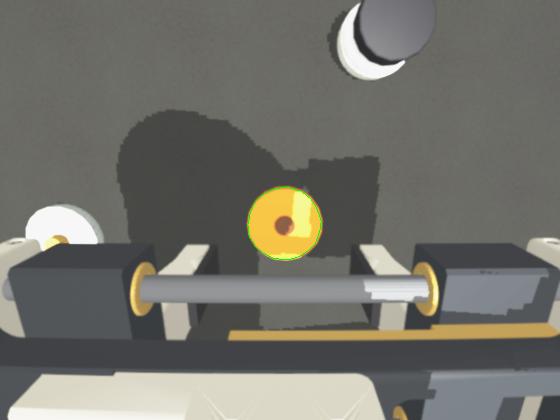

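step_arm([
  [2, 0.04, 0, 0, 0.15],
  [4, 0.04, 0, 0, 0.15],
  [5.5, 0.04, 0, 0, 0.15],
  [6.4, 0.04, 0, 0, 0.15],
  [6.4, 0.04, 0, 0, 1],
  [6.4, 0.04, 0, 0, 1],
  [6.4, 0.04, 0, 0, 1],
  [6.4, 0.04, 0, 0, 1],
  [6.4, 0.04, 0, 0, 1],
  [6.4, 0.04, 0, 0, 1],
], squeeze=25)

```text
t: 20.37
eef_pos: [0.454, -0.1489, -0.0139]
ee_rot: [3.076, 1.569, 0.024]
force: [-1.6, 1.1, 8.1]
width: 0.0548
```

Run:
```python
from look import *
s=get_state(); print(s["t"],s["eef_pos"],s["force"],s["moment"],s["width"])
```

```text
20.3667 [ 0.454  -0.1489 -0.0139] [-1.6458  1.0985  8.1164] [0.5587 0.4344 0.025 ] 0.05475091640418398
```

step_arm([
  [-1, 0, 0, 0, 1],
  [-4, 0, 0, 0, 1],
  [-8, 0, 0, 0, 1],
  [-12, -2, -1, 0, 1],
  [-12, -5.6, -2.9, 0, 1],
  [-12, -9.2, -4.7, 0, 1],
  [-12, -12.9, -6.6, 0, 1],
  [-12, -16.6, -8.5, 0, 1],
  [-12, -20.3, -10.4, 0, 1],
  [-12, -24, -12.3, 0, 1],
])

```text
t: 21.2
eef_pos: [0.5543, 0.1031, 0.1056]
ee_rot: [-2.532, 1.57, 0.699]
force: [1.2, -0.2, 0.4]
width: 0.0549
```

step_arm([
  [0, -3, -1.5, 0, 1],
  [0, -6, -3.1, 0, 1],
  [0, -7.6, -3.9, 0, 1],
  [0, -7.6, -3.9, 0, 1],
  [0, -7.6, -3.9, 0, 1],
  [1.5, -7.6, -3.9, 0, 1],
  [2.8, -7.6, -3.9, 0, 1],
  [2.8, -7.6, -3.9, 0, 1],
  [2.8, -7.6, -3.9, 0, 1],
  [2.8, -7.6, -3.9, 0, 1],
])

```text
t: 22.03
eef_pos: [0.5864, 0.1796, 0.078]
ee_rot: [-3.002, 1.57, 0.228]
force: [0.1, -0.1, 0.1]
width: 0.055
```

Run:
```python
from look import *
f,C=look("wrist",["spacer_center","coil_center"],"w13")
f,C=look("wrist",["spacer_center"],"w13")
s=get_state(); print(s["t"],s["eef_pos"],s["force"],s["moment"],s["width"])
print(pose()[:3,:3])
```

```text
spacer_center 0.78 [231. 212. 335. 308.] zt 0.10233969806762712 mean [0.5873 0.1713 0.1015] circ (586.5595703125, 180.03695678710938) 27.87462615966797 mid [0.5866 0.1791 0.1003] span [0.0512 0.052  0.0055]
coil_center 0.58 [243. 182. 318. 227.] zt 0.04699212830540277 mean [0.5883 0.1624 0.0475] circ (587.3936767578125, 174.9266357421875) 27.250051498413086 mid [0.5874 0.1649 0.0677] span [0.0508 0.0236 0.052 ]
spacer_center 0.57 [234. 211. 333. 308.] zt 0.10242229678810424 mean [0.5875 0.1722 0.1016] circ (587.1497802734375, 180.94117736816406) 28.224231719970703 mid [0.5867 0.1801 0.1004] span [0.0516 0.0527 0.0053]
22.2833 [0.5864 0.1803 0.0778] [ 0.6462 -0.2404 -0.6365] [0.0288 0.0917 0.0179] 0.054847621950391674
[[ 0.0009  0.0893 -0.996 ]
 [ 0.0006 -0.996  -0.0893]
 [-1.     -0.0005 -0.001 ]]
```

View pics/w13.png

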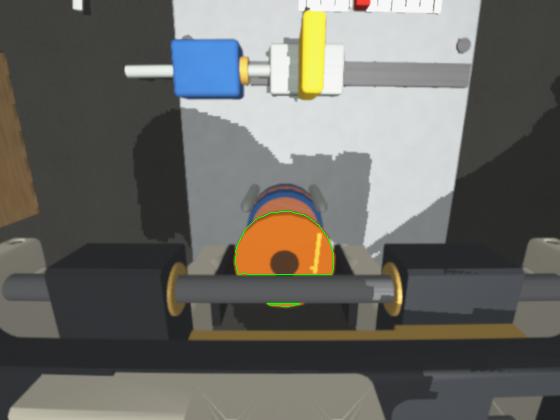

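step_arm([
  [0.8, -0.05, 0, 0, 1],
  [1.5, -0.05, 0, 0, 1],
  [2.1, -0.05, 0, 0, 1],
  [2.7, -0.05, 0, 0, 1],
  [3.3, -0.05, 0, 0, 1],
  [3.8, -0.05, 0, 0, 1],
  [4.2, -0.05, 0, 0, 1],
  [4.4, -0.05, 0, 0, 1],
  [4.4, -0.05, 0, 0, 1],
  [4.4, -0.05, 0, 0, 1],
])

```text
t: 23.12
eef_pos: [0.5862, 0.1808, 0.0331]
ee_rot: [-2.857, 1.571, 0.374]
force: [-0.0, 0.3, -0.5]
width: 0.0549
```

Run:
```python
from look import *
f,C=look("wrist",["spacer_center"],"w14")
s=get_state(); print(s["t"],s["eef_pos"],s["force"],s["moment"],s["width"])
```

```text
spacer_center 0.76 [234. 214. 334. 307.] zt 0.05748651360636624 mean [0.5871 0.1726 0.0567] circ (584.2874755859375, 179.046630859375) 29.976696014404297 mid [0.5863 0.1803 0.0556] span [0.0513 0.0521 0.0051]
23.2167 [0.5863 0.1809 0.0333] [ 0.7525 -0.2399  0.2408] [-0.0125  0.0469 -0.0055] 0.0548035926885414
```

View pics/w14.png

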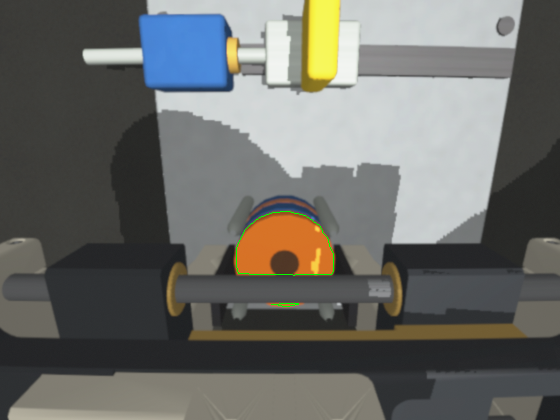

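step_arm([
  [0.1, 0, 0, 0, 1],
  [0.2, 0, 0, 0, 1],
  [0.2, 0, 0, 0, 1],
  [0.2, 0, 0, 0, 1],
  [0.2, 0, 0, 0, 0.15],
  [0.2, 0, 0, 0, 0.15],
  [0.2, 0, 0, 0, 0.15],
  [0.2, 0, 0, 0, 0.15],
  [-1, 0, 0, 0, 0.15],
  [-4, 0, 0, 0, 0.15],
])

```text
t: 24.05
eef_pos: [0.5833, 0.1793, 0.0693]
ee_rot: [0.394, 1.563, -2.659]
force: [-0.5, 0.6, -1.6]
width: 0.0741
```

Run:
```python
from look import *
f,C=look("wrist",["spacer_center"],"w15")
s=get_state(); print(s["t"],s["eef_pos"],s["force"],s["moment"],s["width"]);print(pose()[:3,:3])
```

```text
spacer_center 0.9 [236. 198. 320. 274.] zt 0.056644453820898936 mean [0.587  0.1796 0.0558] circ (586.757568359375, 181.2084503173828) 27.625221252441406 mid [0.5869 0.1801 0.0552] span [0.0509 0.0504 0.0042]
24.15 [0.5887 0.182  0.0771] [-0.0049  0.4723  0.1344] [ 0.0984 -0.058   0.0302] 0.07451372319906731
[[ 0.0057  0.0905 -0.9959]
 [ 0.0025 -0.9959 -0.0905]
 [-1.     -0.0019 -0.0059]]
```

View pics/w15.png

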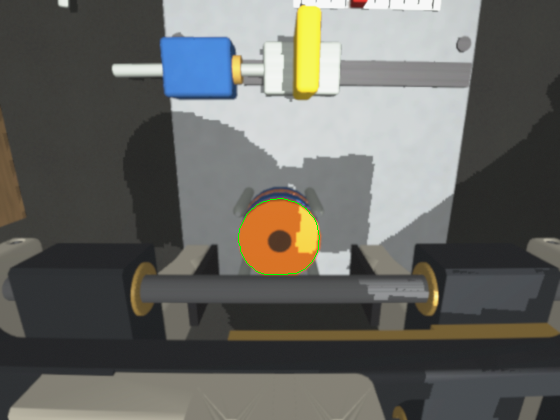

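step_arm([
  [-3, 0, 0, 0, 0.15],
  [-3, 3.8, -0.1, 0, 0.15],
  [-3, 7.8, -0.2, 0, 0.15],
  [-3, 11.8, -0.3, 0, 0.15],
  [-3, 15.8, -0.4, 0, 0.15],
  [-3, 19.8, -0.5, 0, 0.15],
  [-3, 23.8, -0.6, 0, 0.15],
  [-3, 27.5, -0.7, 0, 0.15],
  [-3, 30.3, -0.8, 0, 0.15],
  [0, 30.3, -0.8, 0, 0.15],
])

```text
t: 24.98
eef_pos: [0.6255, -0.1253, 0.0781]
ee_rot: [2.916, 1.561, -0.139]
force: [2.0, 1.2, -0.1]
width: 0.0748
```

step_arm([
  [1, 0, 0, 0, 0.15],
  [2.5, 0, 0, 0, 0.15],
  [2.5, 0, 0, 0, 0.15],
  [2.5, 0, 0, 0, 0.15],
  [2.5, 0, 0, 0, 0.15],
  [2.5, 0, 0, 0, 0.15],
  [2.5, 0, 0, 0, 0.15],
  [2.5, 0, 0, 0, 0.15],
  [2.5, 0, 0, 0, 0.15],
  [2.5, 0, 0, 0, 0.15],
])

```text
t: 25.82
eef_pos: [0.6213, -0.1202, 0.0484]
ee_rot: [-3.087, 1.57, 0.144]
force: [1.1, -0.6, -0.0]
width: 0.0741
```

Run:
```python
from look import *
s=get_state(); print(s["t"],s["eef_pos"],s["force"],s["moment"],s["width"]);print(pose()[:3,:3])
f,C=look("wrist",["disc_center"],"w16")
P=C.reshape(-1,3)
m=(np.hypot(P[:,0]-.6215,P[:,1]+.12)<.045)
for a,b in((.006,.013),(.016,.024)):
    q=P[m&(P[:,2]>a)&(P[:,2]<b)]; print(a,len(q),q.mean(0),cv2.minEnclosingCircle((q[:,:2]*1000).astype(np.float32)))
```

```text
25.8167 [ 0.6213 -0.1202  0.0484] [ 1.1136 -0.6135 -0.0228] [0.1025 0.0772 0.016 ] 0.07410047086359549
[[ 0.0005  0.0896 -0.996 ]
 [ 0.0001 -0.996  -0.0896]
 [-1.     -0.     -0.0006]]
disc_center 0.8 [248. 191. 318. 261.] zt 0.011190148487739204 mean [ 0.6229 -0.1208  0.0106] circ (622.9100952148438, -119.40321350097656) 27.8989315032959 mid [ 0.6228 -0.1199  0.0142] span [0.0511 0.0521 0.0125]
0.006 3812 [ 0.623  -0.1207  0.0098] ((622.8209228515625, -119.31440734863281), 27.984018325805664)
0.016 297 [ 0.6229 -0.1199  0.0196] ((622.76318359375, -119.39435577392578), 7.01680326461792)
```

View pics/w16.png

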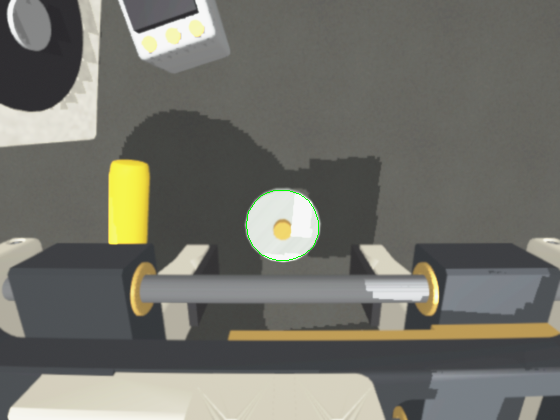

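step_arm([
  [2, -0.07, -0.13, 0, 0.15],
  [4, -0.07, -0.13, 0, 0.15],
  [5.5, -0.07, -0.13, 0, 0.15],
  [6.3, -0.07, -0.13, 0, 0.15],
  [6.3, -0.07, -0.13, 0, 1],
  [6.3, -0.07, -0.13, 0, 1],
  [6.3, -0.07, -0.13, 0, 1],
  [6.3, -0.07, -0.13, 0, 1],
  [6.3, -0.07, -0.13, 0, 1],
  [6.3, -0.07, -0.13, 0, 1],
], squeeze=28)

```text
t: 26.75
eef_pos: [0.6231, -0.1195, -0.0139]
ee_rot: [3.061, 1.569, 0.009]
force: [-0.8, 1.3, 3.0]
width: 0.0549
```

Run:
```python
from look import *
s=get_state(); print(s["t"],s["eef_pos"],s["force"],s["moment"],s["width"]);print(pose()[:3,:3])
```

```text
26.75 [ 0.6231 -0.1195 -0.0139] [-0.847   1.287   2.9702] [ 0.1507  0.2346 -0.0725] 0.05487052817759854
[[ 0.0016  0.0897 -0.996 ]
 [ 0.     -0.996  -0.0897]
 [-1.      0.0001 -0.0016]]
```

step_arm([
  [-1, 0, 0, 0, 1],
  [-4, 0, 0, 0, 1],
  [-8, 0, 0, 0, 1],
  [-12, -2, 0.1, 0, 1],
  [-12, -6, 0.2, 0, 1],
  [-12, -10, 0.3, 0, 1],
  [-12, -14, 0.5, 0, 1],
  [-12, -18, 0.6, 0, 1],
  [-12, -22, 0.7, 0, 1],
  [-12, -26, 0.9, 0, 1],
])

```text
t: 27.58
eef_pos: [0.5895, 0.1404, 0.1061]
ee_rot: [-2.594, 1.57, 0.637]
force: [1.0, 0.6, -0.5]
width: 0.0547
```

step_arm([
  [0, -2.5, 0, 0, 1],
  [0, -4.2, 0.1, 0, 1],
  [0, -4.2, 0.1, 0, 1],
  [0, -4.2, 0.1, 0, 1],
  [1.5, -4.2, 0.1, 0, 1],
  [2.5, -4.2, 0.1, 0, 1],
  [2.5, -4.2, 0.1, 0, 1],
  [2.5, -4.2, 0.1, 0, 1],
  [2.5, -4.2, 0.1, 0, 1],
  [2.5, -4.2, 0.1, 0, 1],
])

```text
t: 28.42
eef_pos: [0.5859, 0.1801, 0.0807]
ee_rot: [-2.806, 1.57, 0.424]
force: [-0.9, 0.7, -0.6]
width: 0.0545
```

Run:
```python
from look import *
f,C=look("wrist",["disc_center"],"w17")
s=get_state(); print(s["t"],s["eef_pos"],s["force"],s["moment"],s["width"]);print(pose()[:3,:3])
P=C.reshape(-1,3); z=s["eef_pos"][2]
m=np.hypot(P[:,0]-s["eef_pos"][0],P[:,1]-s["eef_pos"][1])<.035
for a,b in((.019,.029),(.030,.040)):
    q=P[m&(P[:,2]>z+a)&(P[:,2]<z+b)]; print(a,len(q),q.mean(0),cv2.minEnclosingCircle((q[:,:2]*1000).astype(np.float32)))
```

```text
disc_center 0.72 [237. 210. 334. 305.] zt 0.10578080041226222 mean [0.587  0.1713 0.1052] circ (588.080810546875, 178.395751953125) 29.812747955322266 mid [0.5862 0.179  0.108 ] span [0.0518 0.0517 0.0136]
28.5167 [0.5858 0.1803 0.0807] [-0.3965  0.1263 -1.292 ] [ 0.0549  0.0792 -0.0252] 0.054802698409307425
[[ 0.0008  0.0893 -0.996 ]
 [ 0.0004 -0.996  -0.0893]
 [-1.     -0.0003 -0.0008]]
0.019 5095 [0.5869 0.171  0.1044] ((586.359375, 174.626220703125), 33.56927490234375)
0.03 865 [0.5863 0.1753 0.115 ] ((586.621337890625, 173.97134399414062), 34.012901306152344)
```

View pics/w17.png

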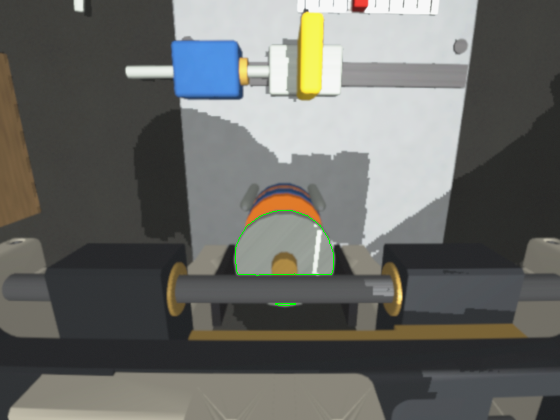

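step_arm([
  [0.7, -0.05, -0.05, 0, 1],
  [1.3, -0.05, -0.05, 0, 1],
  [1.9, -0.05, -0.05, 0, 1],
  [2.5, -0.05, -0.05, 0, 1],
  [3, -0.05, -0.05, 0, 1],
  [3.4, -0.05, -0.05, 0, 1],
  [3.7, -0.05, -0.05, 0, 1],
  [3.7, -0.05, -0.05, 0, 1],
  [3.7, -0.05, -0.05, 0, 1],
  [3.7, -0.05, -0.05, 0, 1],
])

```text
t: 29.35
eef_pos: [0.586, 0.181, 0.0432]
ee_rot: [-2.639, 1.57, 0.592]
force: [-0.2, -0.1, -0.9]
width: 0.0544
```

Run:
```python
from look import *
f,C=look("wrist",["disc_center"],"w18")
s=get_state(); print(s["t"],s["eef_pos"],s["force"],s["moment"],s["width"])
```

```text
disc_center 0.9 [238. 210. 332. 304.] zt 0.06835221717248796 mean [0.5871 0.172  0.0677] circ (587.6396484375, 179.31036376953125) 29.598127365112305 mid [0.5864 0.1719 0.0705] span [0.0515 0.0358 0.014 ]
29.45 [0.586  0.181  0.0433] [-0.855  -0.0312 -1.0595] [0.0016 0.0995 0.0363] 0.054962508040020834
```

View pics/w18.png

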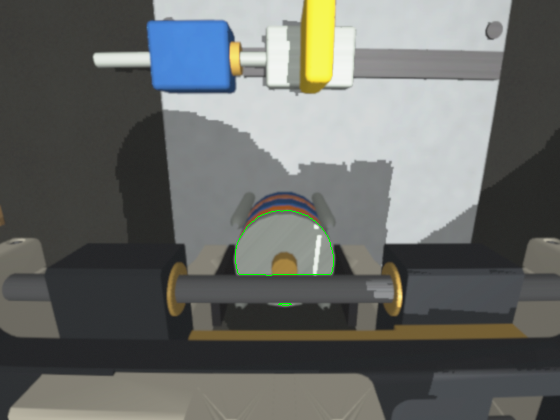

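step_arm([
  [0.1, 0, 0, 0, 1],
  [0.2, 0, 0, 0, 1],
  [0.2, 0, 0, 0, 1],
  [0.2, 0, 0, 0, 1],
  [0.2, 0, 0, 0, 0.15],
  [0.2, 0, 0, 0, 0.15],
  [0.2, 0, 0, 0, 0.15],
  [0.2, 0, 0, 0, 0.15],
  [-1, 0, 0, 0, 0.15],
  [-5, 0, 0, 0, 0.15],
])

```text
t: 30.28
eef_pos: [0.5821, 0.179, 0.0876]
ee_rot: [0.379, 1.56, -2.674]
force: [0.7, -0.5, -1.3]
width: 0.0743
```

step_arm([
  [-1, 0, 0, 0, 0.3],
  [-2, 0, 0, 0, 0.4],
  [-2, -2, 0, 0, 0.5],
  [-2, -2, 0, 0, 0.5],
  [-2, -2, 0, 0, 0.5],
  [-2, -2, 0, 0, 0.5],
  [-2, -2, 0, 0, 0.5],
  [-2, -2, 0, 0, 0.5],
  [-2, -2, 0, 0, 0.5],
  [-2, -2, 0, 0, 0.5],
])

```text
t: 31.12
eef_pos: [0.584, 0.2005, 0.1129]
ee_rot: [0.577, 1.57, -2.476]
force: [-0.5, 1.0, 0.7]
width: 0.0437
```

Run:
```python
from look import *
s=get_state(); print(s["t"],s["eef_pos"],s["force"],s["moment"],s["width"]);print(pose()[:3,:3])
f,C=look("wrist",["disc_center","slide_handle","mark","slide_pointer"],"w19")
P=C.reshape(-1,3)
m=(np.hypot(P[:,0]-.5865,P[:,1]-.181)<.02)&(P[:,2]>.05)
q=P[m&(P[:,2]<.07)]; A=np.c_[q[:,:2]-[.5865,.181],np.ones(len(q))]; print("disc plane",np.linalg.lstsq(A,q[:,2],rcond=None)[0])
q=P[m&(P[:,2]>.071)]; print("stud",len(q),q.mean(0))
# red
px=f["pixels"].astype(int); r=(px[:,:,0]>120)&(px[:,:,1]<60)&(px[:,:,2]<60)&(C[:,:,2]<.05)&(C[:,:,1]<.09)&(C[:,:,1]>-.03)
q=C[r]; print("red",len(q),np.nanmean(q,0),np.nanmin(q,0),np.nanmax(q,0))
```

```text
31.1167 [0.584  0.2005 0.1129] [-0.4763  1.0232  0.6967] [-0.008   0.0973  0.0371] 0.04372844522881378
[[-0.0003  0.0891 -0.996 ]
 [-0.0002 -0.996  -0.0891]
 [-1.      0.0002  0.0003]]
slide_handle 0.6 [142.   0. 336.  75.] zt 0.08374647326068796 mean [0.5817 0.0725 0.0832] circ (582.9304809570312, 72.08831024169922) 18.847518920898438 mid [0.5816 0.0726 0.0824] span [0.0132 0.0352 0.0058]
mark 0.49 [259. 154. 304. 166.] zt 0.045995353424439306 mean [0.5885 0.155  0.0449] circ (589.1256103515625, 158.79388427734375) 16.425416946411133 mid [0.5892 0.1566 0.044 ] span [0.0314 0.0071 0.0069]
slide_pointer 0.95 [142.   1. 339.  78.] zt 0.08374691870210299 mean [0.5817 0.0726 0.0832] circ (582.9304809570312, 72.08831024169922) 18.847518920898438 mid [0.5816 0.0726 0.0824] span [0.0132 0.0351 0.0058]
disc plane [-0.0021 -0.0008  0.0659]
stud 20465 [0.5872 0.1757 0.233 ]<stdin>:10: RuntimeWarning: Mean of empty slice
Traceback (most recent call last):
ValueError: zero-size array to reduction operation fmin which has no identity
```

View pics/w19.png

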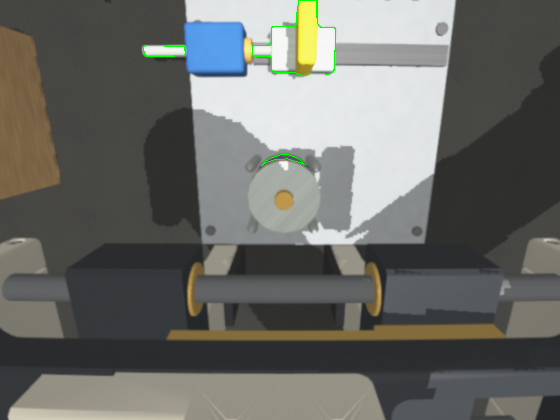

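step_arm([
  [0, 3.5, 0.4, 0, 0.5],
  [0, 7, 0.8, 0, 0.5],
  [0, 10.5, 1.2, 0, 0.5],
  [0, 12.9, 1.4, 0, 0.5],
  [0, 12.9, 1.4, 0, 0.5],
  [0, 12.9, 1.4, 0, 0.5],
  [0, 12.9, 1.4, 0, 0.5],
  [0, 12.9, 1.4, 0, 0.5],
  [0, 12.9, 1.4, 0, 0.5],
  [0, 12.9, 1.4, 0, 0.5],
])

```text
t: 32.2
eef_pos: [0.5817, 0.072, 0.113]
ee_rot: [-0.047, 1.571, -3.097]
force: [-1.3, 0.2, -0.2]
width: 0.0438
```

```bash
cat > mk.py <<'E'
from look import *
def mk(save):
    s=get_state(); print(s["t"],s["eef_pos"],s["force"],s["width"]);print(pose()[:3,:3])
    f,C=look("wrist",["slide_handle"],save)
    px=f["pixels"].astype(int); r=(px[:,:,0]>100)&(px[:,:,1]<60)&(px[:,:,2]<60)&(C[:,:,2]<.05)&(C[:,:,1]<.09)
    R=np.array([[np.cos(.0865),-np.sin(.0865)],[np.sin(.0865),np.cos(.0865)]])
    def fx(P): 
        P=P.copy(); P[:,:2]=(P[:,:2]-[.5866,.181])@R+[.03,.055]; return P
    q=fx(C[r]); q=q[~np.isnan(q[:,0])]
    if len(q): t=q[q[:,2]>.02]; print("red",len(q),np.median(t,0),np.percentile(t,[2,98],axis=0)); vv,uu=np.where(r); print(uu.min(),uu.max(),vv.min(),vv.max())
    y=(px[:,:,0]>150)&(px[:,:,1]>120)&(px[:,:,2]<80); q=fx(C[y]); q=q[(q[:,2]>.079)&(q[:,2]<.09)]
    if len(q): print("handle top",len(q),np.percentile(q,[2,50,98],axis=0))
    return f,C,fx
E
python3 -c "
from mk import *
mk('w20')"
```

```text
32.2 [0.5817 0.072  0.113 ] [-1.3089  0.154  -0.1874] 0.043825448086842266
[[-0.0001  0.0907 -0.9959]
 [-0.     -0.9959 -0.0907]
 [-1.     -0.      0.0001]]
slide_handle 0.79 [145. 164. 312. 252.] zt 0.0837360985564663 mean [0.5818 0.0687 0.0834] circ (581.3341064453125, 69.75782012939453) 19.657590866088867 mid [0.5819 0.0696 0.0827] span [0.0124 0.0379 0.0048]
red 35 [-0.0238 -0.1017  0.024 ] [[-0.0255 -0.1055  0.0227]
 [-0.0212 -0.0992  0.0255]]
327 332 149 157
handle top 722 [[ 0.0102 -0.0742  0.0813]
 [ 0.0152 -0.0578  0.0836]
 [ 0.0201 -0.0386  0.085 ]]
```

View pics/w20.png

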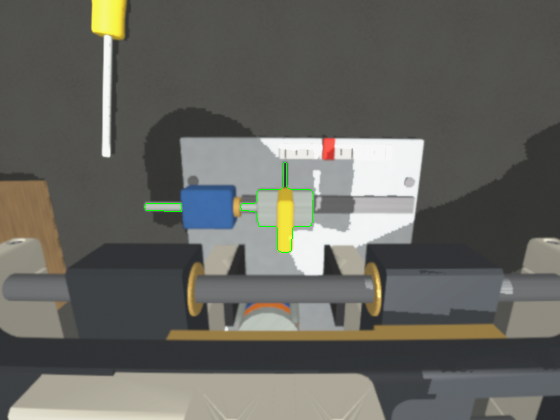

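Run:
```python
import numpy as np,cv2
from look import *
z=np.load("w20.npz"); C=z["C"]; px=z["px"].astype(int)
R=Ro.from_euler('z',.0865).as_matrix()[:2,:2]
r=(px[:,:,0]-px[:,:,1]>70)&(px[:,:,0]-px[:,:,2]>70); r[:130]=0; r[170:]=0; r[:,:310]=0; r[:,350:]=0
v,u=np.where(r); print(u.min(),u.max(),v.min(),v.max(),len(u))
q=C[r]; q=q[~np.isnan(q[:,0])]; q[:,:2]=(q[:,:2]-[.5866,.181])@R+[.03,.055]
print(np.percentile(q,[2,50,98],axis=0)); t=q[q[:,2]>.0215]; print(np.percentile(t,[2,50,98],axis=0))
b=(px.max(2)<45); b[:155]=0;b[192:]=0;b[:,:275]=0;b[:,297:]=0
v,u=np.where(b); print("ptr",u.min(),u.max(),v.min(),v.max()); q=C[b]; q=q[~np.isnan(q[:,0])];q[:,:2]=(q[:,:2]-[.5866,.181])@R+[.03,.055]; print(np.percentile(q,[2,50,98],axis=0))
```

```text
323 334 138 159 252
[[-0.0269 -0.1147  0.0088]
 [-0.0222 -0.1068  0.0237]
 [-0.0175 -0.0975  0.0251]]
[[-0.0269 -0.1144  0.0223]
 [-0.0221 -0.106   0.0238]
 [-0.0175 -0.0975  0.0252]]Traceback (most recent call last):
  File "<stdin>", line 10, in <module>
    return umr_minimum(a, axis, None, out, keepdims, initial, where)
ValueError: zero-size array to reduction operation minimum which has no identity
```

step_arm([
  [1, 0.2, 0, 0, 0.5],
  [3.5, 0.2, 0, 0, 0.5],
  [6, 0.2, 0, 0, 0.5],
  [8, 0.2, 0, 0, 0.5],
  [8.6, 0.2, 0, 0, 0.5],
  [8.6, 0.2, 0, 0, 0.5],
  [8.6, 0.2, 0, 0, 0.7],
  [8.6, 0.2, 0, 0, 1],
  [8.6, 0.2, 0, 0, 1],
  [8.6, 0.2, 0, 0, 1],
], squeeze=45)

```text
t: 33.13
eef_pos: [0.5826, 0.0694, 0.0283]
ee_rot: [-2.822, 1.569, 0.409]
force: [-0.3, -0.2, -0.1]
width: 0.0226
```

step_arm([
  [0, 0, 0, 0, 1],
  [0, 0, 0, 0, 1],
  [0, 0, 0, 0, 1],
  [0, 0, 0, 0, 1],
  [0, 0, 0, 0, 1],
  [0, 0, 0, 0, 1],
  [0, 0, 0, 0, 1],
  [0, 0, 0, 0, 1],
  [0, 0, 0, 0, 1],
  [0, 0, 0, 0, 1],
], squeeze=45)

```text
t: 33.97
eef_pos: [0.5814, 0.0691, 0.0277]
ee_rot: [-0.606, 1.57, 2.625]
force: [-3.9, 0.7, 6.1]
width: 0.0114
```

```bash
python3 -c "
from mk import *
mk('w21')"
```

```text
33.9667 [0.5814 0.0691 0.0277] [-3.8892  0.7359  6.0628] 0.011406768487805533
[[-0.0003  0.0892 -0.996 ]
 [ 0.0001 -0.996  -0.0892]
 [-1.     -0.0002  0.0002]]
slide_handle 0.81 [ 83. 182. 325. 328.] zt 0.08361717745611935 mean [0.5819 0.0681 0.083 ] circ (585.7235107421875, 60.788902282714844) 29.474592208862305 mid [0.5818 0.0693 0.0816] span [0.0136 0.0383 0.0066]
red 46 [-0.0174 -0.1084  0.0225] [[-0.0178 -0.1145  0.0204]
 [-0.0172 -0.0996  0.024 ]]
338 341 150 176
handle top 1273 [[ 0.0098 -0.0747  0.08  ]
 [ 0.0154 -0.0508  0.0833]
 [ 0.0209 -0.0373  0.0847]]
```

View pics/w21.png

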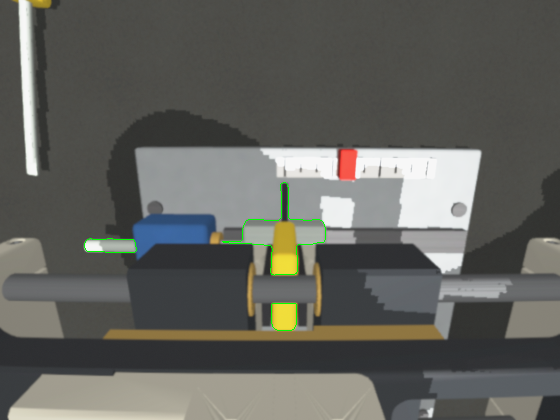

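step_arm([
  [0, 0, 0.5, 0, 1],
  [0, 0, 1, 0, 1],
  [0, 0, 1.5, 0, 1],
  [0, 0, 2, 0, 1],
  [0, 0, 2.5, 0, 1],
  [0, 0, 3, 0, 1],
  [0, 0, 3.4, 0, 1],
  [0, 0, 3.75, 0, 1],
  [0, 0, 3.75, 0, 1],
  [0, 0, 3.75, 0, 1],
])

```text
t: 34.9
eef_pos: [0.5468, 0.0663, 0.0278]
ee_rot: [-2.985, 1.566, 0.247]
force: [8.8, -1.7, -5.5]
width: 0.0119
```

step_arm([
  [0, 0, 0, 0, 1],
  [0, 0, 0, 0, 1],
  [0, 0, 0, 0, 1],
  [0, 0, 0, 0, 1],
  [0, 0, 0, 0, 1],
  [0, 0, 0, 0, 1],
  [0, 0, 0, 0, 1],
  [0, 0, 0, 0, 1],
  [0, 0, 0, 0, 1],
  [0, 0, 0, 0, 1],
])

```text
t: 35.73
eef_pos: [0.5471, 0.0663, 0.0278]
ee_rot: [-2.99, 1.566, 0.241]
force: [8.5, -2.5, -4.4]
width: 0.012
```

Run:
```python
from mk import *
f,C,fx=mk('w22')
px=f["pixels"].astype(int); R=Ro.from_euler('z',.0865).as_matrix()[:2,:2]
r=(px[:,:,0]-px[:,:,1]>70)&(px[:,:,0]-px[:,:,2]>70)&(C[:,:,2]<.04)&(C[:,:,1]<.05); r[230:]=0
q=C[r]; q=fx(q[~np.isnan(q[:,0])]); t=q[q[:,2]>.0215]; print("red",np.percentile(t,[2,50,98],axis=0)); v,u=np.where(r); print(u.min(),u.max(),v.min(),v.max())
q=fx(C.reshape(-1,3)); Z=q.reshape(420,560,3)
b=(px.max(2)<50)&(Z[:,:,2]>.018)&(Z[:,:,2]<.032)&(Z[:,:,1]>-.097)&(Z[:,:,1]<-.072)&(abs(Z[:,:,0]+.02)<.04)
v,u=np.where(b); print("ptr px",len(u),np.median(u)); t=Z[b]; print(np.percentile(t,[5,50,95],axis=0)) if len(t) else 0
im=f["pixels"][:,:,::-1]; cv2.imwrite("pics/w22z.png",cv2.resize(im[130:260,200:360],None,fx=4.5,fy=4.5,interpolation=cv2.INTER_CUBIC))
a=cam("side"); u=proj(a,np.array([[.55,.05,.03]]))[0].astype(int); cv2.imwrite("pics/side22.png",cv2.resize(a["pixels"][u[1]-60:u[1]+60,u[0]-70:u[0]+70,::-1],None,fx=5,fy=5,interpolation=cv2.INTER_CUBIC))
a=cam("scene"); u=proj(a,np.array([[.56,.1,.03]]))[0].astype(int); cv2.imwrite("pics/scene22.png",cv2.resize(a["pixels"][u[1]-60:u[1]+60,u[0]-70:u[0]+70,::-1],None,fx=5,fy=5,interpolation=cv2.INTER_CUBIC))
```

```text
35.7333 [0.5471 0.0663 0.0278] [ 8.5312 -2.4556 -4.4013] 0.011981013305684738
[[ 0.0046  0.0899 -0.9959]
 [ 0.0011 -0.996  -0.0899]
 [-1.     -0.0007 -0.0047]]
slide_handle 0.97 [163. 183. 327. 328.] zt 0.08380937711271279 mean [0.5481 0.0642 0.0847] circ (561.1423950195312, 56.47658157348633) 34.86640167236328 mid [0.5531 0.0586 0.1034] span [0.0244 0.0539 0.0495]
red 70 [-0.0222 -0.0997  0.0238] [[-0.0261 -0.1024  0.0228]
 [-0.0189 -0.0984  0.0251]]
284 296 169 177
handle top 1250 [[-0.0245 -0.0747  0.08  ]
 [-0.0189 -0.0506  0.0834]
 [-0.0135 -0.0371  0.0848]]
red [[-0.027  -0.1143  0.0225]
 [-0.0224 -0.1063  0.0238]
 [-0.0177 -0.0979  0.025 ]]
282 298 148 178
ptr px 0 nan
  return _methods._mean(a, axis=axis, dtype=dtype,
  ret = ret.dtype.type(ret / rcount)
```

View pics/w22z.png

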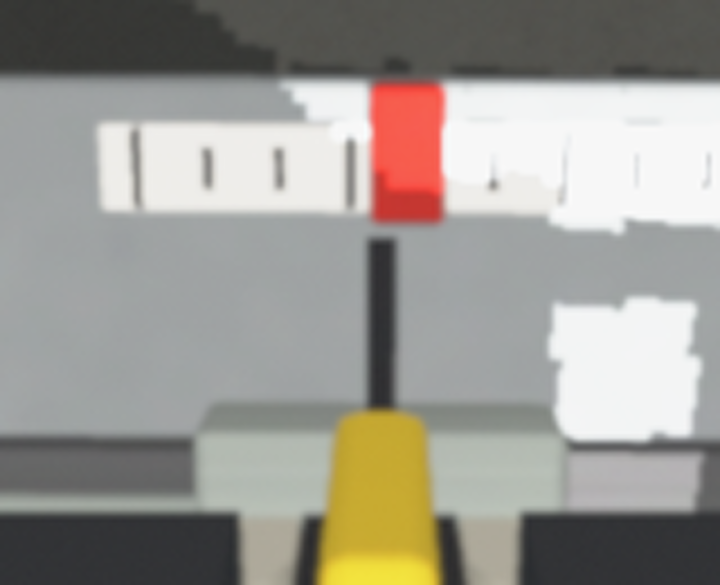

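View pics/scene22.png

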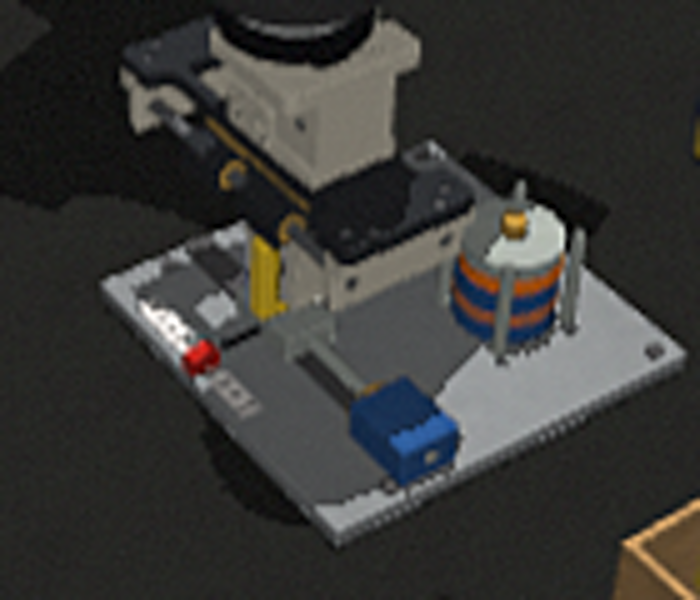

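View pics/side22.png

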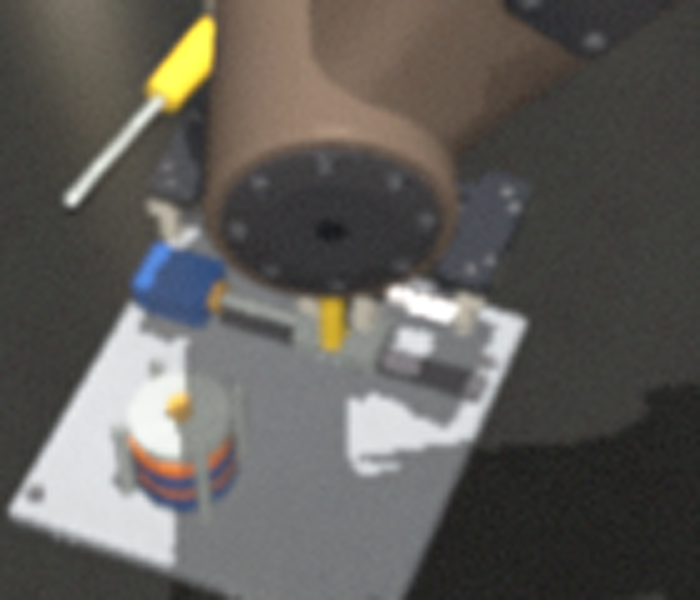

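step_arm([
  [0, 0, 0.1, 0, 1],
  [0, 0, 0.2, 0, 1],
  [0, 0, 0.3, 0, 1],
  [0, 0, 0.38, 0, 1],
  [0, 0, 0.38, 0, 1],
  [0, 0, 0.38, 0, 1],
  [0, 0, 0.38, 0, 1],
  [0, 0, 0.38, 0, 1],
  [0, 0, 0.38, 0, 1],
  [0, 0, 0.38, 0, 1],
])

```text
t: 36.77
eef_pos: [0.5434, 0.066, 0.0277]
ee_rot: [-2.994, 1.566, 0.237]
force: [9.3, -1.4, -5.8]
width: 0.0118
```

Run:
```python
from mk import *
f,C,fx=mk('w23')
im=f["pixels"][:,:,::-1]; cv2.imwrite("pics/w23z.png",cv2.resize(im[130:260,200:360],None,fx=4.5,fy=4.5,interpolation=cv2.INTER_CUBIC))
```

```text
36.7667 [0.5434 0.066  0.0277] [ 9.3    -1.3718 -5.7555] 0.011770653387936307
[[ 0.0047  0.0899 -0.9959]
 [ 0.0011 -0.9959 -0.0899]
 [-1.     -0.0007 -0.0048]]
slide_handle 0.77 [160. 184. 323. 330.] zt 0.08369800842030177 mean [0.5439 0.0648 0.083 ] circ (547.5471801757812, 57.50761795043945) 29.52858543395996 mid [0.5439 0.0662 0.0816] span [0.0135 0.0383 0.0065]
red 107 [-0.0214 -0.1007  0.0239] [[-0.0262 -0.1049  0.0225]
 [-0.019  -0.0984  0.025 ]]
278 290 166 177
handle top 1253 [[-0.0282 -0.0746  0.0801]
 [-0.0226 -0.0507  0.0833]
 [-0.0172 -0.037   0.0846]]
```

View pics/w23z.png

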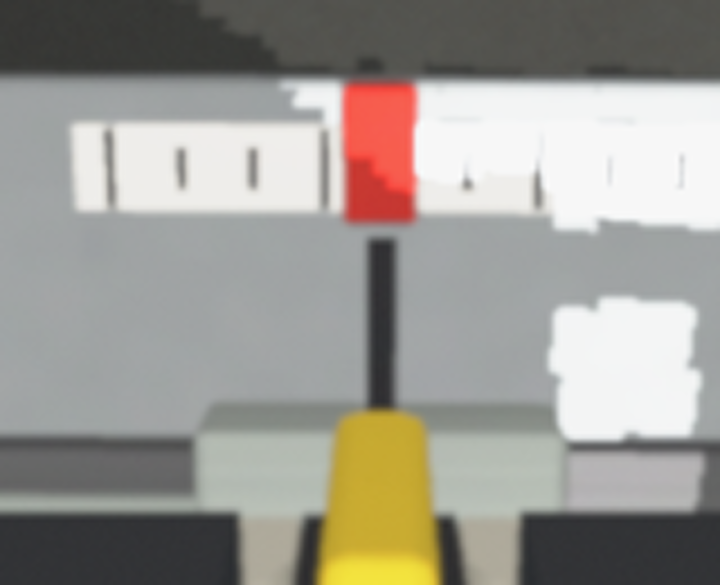

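The black pointer (zoomed col 381) stands centred on the red block (cols 345–415). The handle is at fixture x -22.6 mm and the mark at -22.3 mm. The stack is flat and seated, so I am handing the job in.

```bash
python3 -c "
from station import *
print(job_done()); s=get_state(); print(s['t'],s['width'])"
```

```text
the job is handed in; nothing more can be done
None
the job is handed in; nothing more can be done
```

The coil unit is built in the fixture and the slide is held at the mark. I handed in at about 37 s with the handle still gripped, grip set to 45 N.

**Stack:** The coil body, spacer and disc went in that order and were each let go. Their tops measured 46, 56 and 66 mm above the bench, as expected for fully seated parts. The disc face was level to within the measurement, and its brass stud is up.

**Slide:** The first pull left the pointer about 3.5 mm short, so I pulled a further 3.8 mm. The last wrist picture shows the pointer in the middle of the red block. The handle measured -22.6 mm in fixture x, against -22.3 mm for the centre of the mark.

**Disagreements and failures:**
- **Missed grasps:** The first three tries at the coil closed above it without touching it. The wrist camera's depth picture put the fingertips about 18 mm behind the stated TCP, not 17 mm ahead of it. I worked to the measured figure from then on.
- **Static cameras:** The scene and side cameras disagreed by about 5 mm in y, so I placed everything by the wrist camera.
- **Bystanders:** None were touched on purpose, but I did not measure them again at the end.

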